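# Strip a camera's optical stack and kit the lens into its new holder

### The arm

A 6-joint arm with a two-finger parallel gripper is mounted at the origin on the work surface. World frame = base frame: x ahead of the robot, y to its left, z up, the work surface at z = 0. Lengths are in mm, angles in rad, forces in N, time in s.
With the tool pointing down it reaches from about 400 to 925 mm from the base axis. Payload 12.5 kg.
Tool frame: the origin (TCP) lies midway between the tips of the shut fingers; the grasp point (between the pads) lies 19 mm behind it; z points along the fingers, y is the line along which they close (so a half turn about z gives the same grasp; the last joint's range is limited). The gripper opens to 95 mm and grips with 3 to 60 N. Pads are 20 mm wide; open, the fingers measure 119 mm over their backs; the gripper's body (75 mm by 180 mm) begins 59 mm behind the grasp point.
Start: joints at [1.12, 0.491, 1.559, -0, 1.092, -0.106], TCP at [211.239, 588.239, 214.661] pointing down, gripper open.
Joint ranges: [-3.1, 3.1], [-0.84, 2.19], [0.05, 2.79], [-1.13, 4.28], [0.06, 2.93], [-2.69, 2.69]. Speed limits (rad/s): [2.22, 2.22, 2.79, 3.14, 3.14, 3.14].

### API

Orientations are given as [roll, pitch, yaw] about the fixed x, y, z axes, in that order (R = Rz(yaw) Ry(pitch) Rx(roll)).
In Python, from cell import * gives the robot as it stands. The module is installed in compiled form; this text tells all that it offers.
- The arm moves only by the tool arm_command, never from a script. Its arguments are lists of equal length, an entry for each row: "delta_pos": the shift along the world's x, y, z in units of 250 mm (1.0 is 250 mm), a list of three; "delta_rot": the turn, a rotation vector about the world's x, y, z in units of 90 degrees (1.0 is 90 degrees), a list of three; "claw": the closure, from 0 (fully open) to 1 (shut). In form: {"delta_pos": [[tx, ty, tz], ...], "delta_rot": [[wx, wy, wz], ...], "claw": [claw, ...]}. A call has exactly 5 rows; each row is the pose to reach, as a shift and turn from the pose commanded when the call began; what a row does not reach only later rows make up. A row lasts 1/12 s, in which the tool goes at most 41.7 mm and 7.16 degrees, less where a joint would pass 70% of its speed; a pose out of reach is approached as far as the arm can. A call with a number of a shift or a turn outside -1 to 1 is refused whole. A call with a gripper value outside its range is refused whole. The fingers move at their own pace and stop on an object; the grip force is fixed at half the most. Time passes only in rows, so rows that repeat a pose let the fingers close, or fill a call up. It gives the time, the measured TCP pose, the force, the opening and the grip force at its end, in the units of the state.
- state(): the state, without advancing time (a new reading comes with each control period).
- read_camera(name): name is "scene" or "top"; returns the picture (400x640x3 uint8, red, green, blue); there is no depth.
- calibration(name): a dict with "camera_matrix" (3x3 intrinsics, pixels), "T" (4x4, takes a point from camera to world coordinates). Camera axes: x right, y down, z forward; pixel columns grow to the right and rows downward; lengths in mm; the calibration is good to about 2 mm. A picture is of the moment at which its call begins. calibration takes no time and is no camera call.
- job_done(): hands the job in; it is judged then, once.
The state is a dict: "t": time; "joints": joint angles; "qvel": joint speeds; "tau": joint torques, N m; "eef_pos": TCP position; "tcp_rot": TCP orientation; "ft_force": force on the tool from outside, world axes, zero at the start; "moment": the same for the moment, N m; "opening": opening from 0.0 (shut) to 1.0 (fully open); "grip_force": force on a finger pad.
Only numpy, scipy, OpenCV 4.12 (cv2) and the standard library are available. Lean on these libraries where they do the work, as an engineer would, in place of code of your own. Each camera call takes 0.05 s, during which the arm holds its last target. There are 200 camera calls.

### The job

Take the camera's optical stack on the round stand apart from the top: lay the finned heat sink flat in the middle of the square steel cleaning dish, and lay the sensor board flat on the black board rest, inside its four corner stops. Then build the optics in the empty holder in this order: the spacer down on the seat, the glass lens on it, and the black retaining ring on top, each lying flat between the holder's walls. Leave the finished unit, the identical holder that is already filled, where it stands.

Things in the scene. Friction and masses are not known exactly. Their poses are not given: they have to be found in the camera images.
- stand: Fixed round dark steel stand under the stack: foot 84 mm diameter, 8 mm high; column 56 mm diameter, its top 24 mm above the table. Origin on the table at its axis, z up. On it from the top down, loose, level, nearly centred: heat sink, board, spacer, lens, retaining ring. Undersides 76, 68, 48, 34, 24 mm above the table; top of the stack 100 mm.
- heat_sink: Finned aluminium heat sink, the top of the stack: 38 x 38 mm, 24 mm high, fins upward, about 60 g. Origin at the centre of its underside, z up; its fins run along its x. Grip it across its x or its y.
- board: Sensor board: green circuit board in a black rectangular frame, 60 (its x) x 42 (its y) x 8 mm high overall, about 30 g, lying under the heat sink. Origin at the centre of its underside, z up. Grip it by the frame across its 42 mm width (along its y).
- spacer: Plain aluminium tube, the spacer: outer diameter 50 mm, bore 40 mm, 20 mm high, about 40 g. Lies under the board. Origin at the centre of its underside, z up along its axis.
- lens: Glass lens blank: disc of 55 mm diameter, 14 mm thick at its cylindrical edge, both faces bulging up to 4 mm in the middle, about 80 g. Lies under the spacer. Origin on its axis in the plane of the lower edge of the rim, z up along its axis.
- ring: Black retaining ring with four spanner slots: outer diameter 62 mm, bore 46 mm, 10 mm high, about 40 g. The bottom of the stack, on the stand's column, over whose edge it stands out 3 mm. Origin at the centre of its underside, z up along its axis.
- holder: Empty lens holder, fixed aluminium: base 104 (x) x 84 (y) x 12 mm, its top the spacer's seat; curved walls on +x and -x, outer radius 42, top at 53 mm; finger gaps on +y and -y, 42 mm wide (close along y). Inner wall radius 28 up to height 28, 31.5 to 43, 35.5 to 53, each step bevelled 3 mm. Undersides when built: spacer 12, lens 32, ring 46 mm over the origin: on the table, at the axis, z up.
- finished: The finished unit, to be left alone: a holder of the same shape and size that is already filled (black ring over a glass lens between the walls; top 56 mm above the table), loose, 750 g. Origin at the centre of its underside, z up.
- board_rest: Black board rest, fixed: block 86 (x) x 68 (y) x 12 mm, flat top, four L-shaped corner stops rising 7 mm above it. Clear space between stops 70 mm along x, 52 mm along y; the long sides are open over 50 mm for the fingers. The board lies inside the stops, its long side along x, either way round, underside 12 mm above the table. Origin at the centre of the underside, z up.
- dish: Square cleaning dish of sheet steel, fixed, open at the top: outside 126 x 126 mm, walls 2 mm thick and 18 mm high, inner floor 2 mm above the table. Origin at the centre of its underside, z up, x and y along its walls.

How it is judged (in metres and radians):
On the way, in this order (a step that is already met when the one before it is completed fails the run):
1. the spacer is set down on the seat of the empty holder and let go (horizontal distance between spacer and holder below 0.007 m and z of spacer in the frame of holder between 0.009 and 0.015 m and angle between spacer's own z axis and vertical below 0.08 rad and contact force between the fingers and spacer below 0.2 N), for 0.2 s.
2. then the lens is set on the spacer in the holder and let go (horizontal distance between each of spacer, lens and holder below 0.007 m and z of spacer in the frame of holder between 0.009 and 0.015 m and angle between each of spacer, lens's own z axis and vertical below 0.08 rad and z of lens in the frame of holder between 0.029 and 0.035 m and contact force between the fingers and lens below 0.2 N), for 0.2 s.
3. then the retaining ring is set on the lens in the holder and let go (horizontal distance between each of spacer, lens and holder below 0.007 m and z of spacer in the frame of holder between 0.009 and 0.015 m and angle between each of spacer, lens, ring's own z axis and vertical below 0.08 rad and z of lens in the frame of holder between 0.029 and 0.035 m and horizontal distance between ring and holder below 0.008 m and z of ring in the frame of holder between 0.043 and 0.049 m and contact force between the fingers and ring below 0.2 N), for 0.2 s.
At the end, for the whole second after the job is handed in: All at rest, level within 0.08 rad. Heat sink on the dish floor within 20 mm of its centre; board on the rest within 10 mm and 0.3 rad; in the holder spacer (underside at 12 mm), lens (32 mm), ring (46 mm), each within 3 mm in height and 7 mm (ring 8 mm) of its axis (horizontal distance between heat_sink and dish below 0.02 m and z of heat_sink in the frame of dish between -0.001 and 0.005 m and angle between each of heat_sink, board, spacer, lens, ring's own z axis and vertical below 0.08 rad and linear speed of each of heat_sink, board, spacer, lens, ring below 0.01 m/s and horizontal distance between board and board_rest below 0.01 m and z of board in the frame of board_rest between 0.009 and 0.015 m and angle between the x axis of board and the x axis of board_rest, either way round below 0.3 rad and horizontal distance between each of spacer, lens and holder below 0.007 m and z of spacer in the frame of holder between 0.009 and 0.015 m and z of lens in the frame of holder between 0.029 and 0.035 m and horizontal distance between ring and holder below 0.008 m and z of ring in the frame of holder between 0.043 and 0.049 m); the robot touches nothing.
It fails at once if the finished unit is shifted by more than 15 mm (distance of finished from where it was at the start of the episode above 0.015 m).
It also fails if it takes over 128 s, if anything falls off the work surface, if the arm or the gripper's body presses on something with over 40 N, if the wrist force passes 120 N, or if a joint passes its speed limit or range.

## Working session

There is one attempt and no reset: what is moved stays moved. The work goes in short steps, Python scripts to look and compute and a tool call to move; the robot and the scene stay as the last step left them, time stands still between calls to the robot, and variables do not carry over. Pictures are saved under pics/ and viewed, at most 14 in all, crops included, and the job is handed in when it is done.

Besides the shell and the picture viewer there is one more tool, called by a JSON object that holds its "op" and its "data", one argument or row to a line. arm_command: Moves the arm, as the interface text tells. Shifts and turns lie within -1 to 1; 1 stands for 250 mm of shift or 90 degrees of turn. Its arguments: {"type":"object","properties":{"delta_pos":{"type":"array"},"delta_rot":{"type":"array"},"claw":{"type":"array"}},"required":["delta_pos","delta_rot","claw"]}

```bash
mkdir -p pics && python3 - <<'E'
from cell import *
import cv2
for n in ("scene","top"):
    im=read_camera(n); cv2.imwrite(f"pics/{n}0.png",im[:,:,::-1])
    c=calibration(n); print(n,c["camera_matrix"],c["T"].round(3) if hasattr(c["T"],'round') else c["T"])
print(state())
E
```

```text
scene [[372.62736684   0.         318.27297312]
 [  0.         372.62736684 201.54349044]
 [  0.           0.           1.        ]] [[ 4.49000e-01  6.75000e-01 -5.85000e-01  9.21087e+02]
 [ 8.94000e-01 -3.47000e-01  2.85000e-01 -2.02237e+02]
 [-1.10000e-02 -6.51000e-01 -7.59000e-01  6.07601e+02]
 [ 0.00000e+00  0.00000e+00  0.00000e+00  1.00000e+00]]
top [[365.9674006    0.         313.98345098]
 [  0.         365.9674006  200.9552074 ]
 [  0.           0.           1.        ]] [[ 2.40000e-02 -9.93000e-01  1.17000e-01  4.47690e+02]
 [-1.00000e+00 -2.50000e-02 -6.00000e-03  1.15740e+01]
 [ 9.00000e-03 -1.17000e-01 -9.93000e-01  8.50113e+02]
 [ 0.00000e+00  0.00000e+00  0.00000e+00  1.00000e+00]]
{'t': 0.1, 'joints': array([ 1.12043405e+00,  4.91510099e-01,  1.55940316e+00,  5.56212854e-05,
        1.09168022e+00, -1.05580248e-01]), 'qvel': array([-0.00036609, -0.00086542, -0.00248351,  0.00056172, -0.00039246,
       -0.00048129]), 'tau': array([ 1.78953687e-03, -6.13621402e+01, -2.58605880e+01,  6.93366048e-02,
        4.71217255e-02, -6.20587298e-05]), 'eef_pos': array([211.10484287, 588.03987268, 214.1084135 ]), 'tcp_rot': array([-3.14060261e+00, -1.54528618e-04,  2.79678488e+00]), 'ft_force': array([ 0.68294745,  0.01481074, -0.14380364]), 'moment': array([-0.0237827 ,  0.00884506,  0.00617206]), 'grip_force': 0.0, 'opening': 0.9955623434789924}
```

View pics/scene0.png

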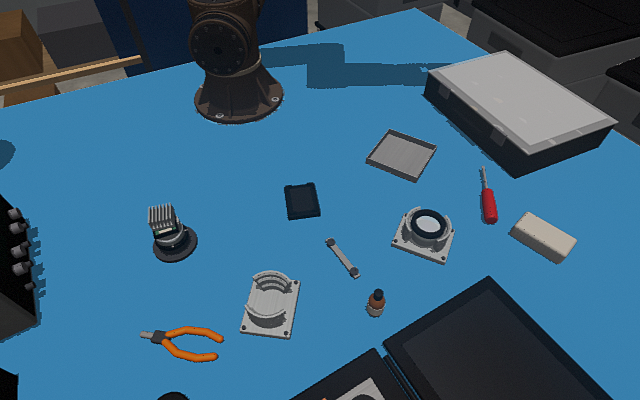

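View pics/top0.png

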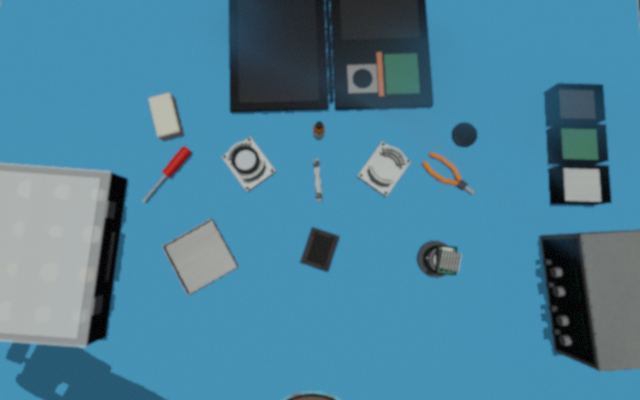

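The scene view shows the stack on the stand at about (165,230), the empty holder at (270,305), the finished unit at (425,232), the rest at (302,201) and the dish at (401,156). In the top view they are at (440,260), (384,168), (248,163), (320,249) and (200,257). I'll enlarge these.

```bash
python3 - <<'E'
import cv2,numpy as np
s=cv2.imread("pics/scene0.png");t=cv2.imread("pics/top0.png")
def c(im,u,v,w=66,h=50,f=6): return cv2.resize(im[v-h//2:v+h//2,u-w//2:u+w//2],(w*f,h*f),interpolation=cv2.INTER_CUBIC)
cv2.imwrite("pics/c0.png",np.vstack([np.hstack([c(s,170,233,66,66,6)[:300*1+96],]),]))
f=4
A=np.hstack([c(s,172,232,96,72,4),c(t,440,258,96,72,4)]);B=np.hstack([c(s,270,304,96,72,4),c(t,384,170,96,72,4)])
cv2.imwrite("pics/c1.png",np.vstack([A,B]))
E
```

```text
(no output)
```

View pics/c1.png

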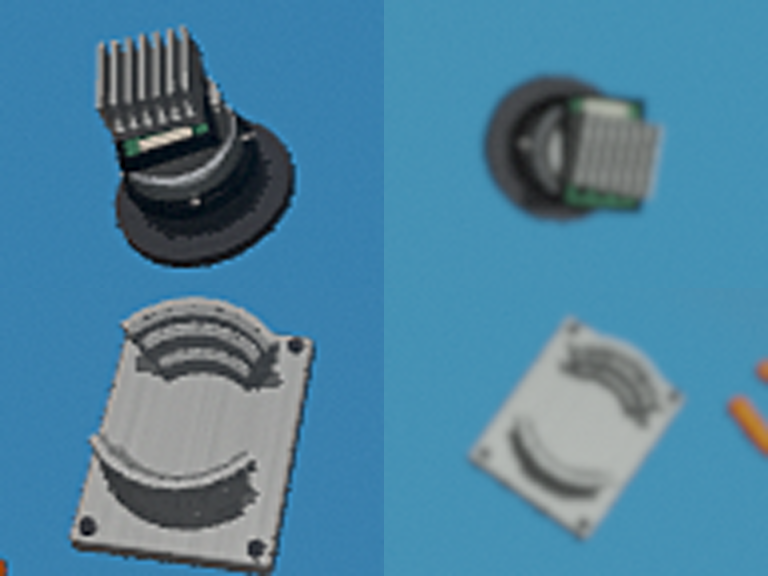

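The crops show the following, in source pixels:
- **Holder screw holes (scene):** about (296,282), (244,328) and (286,333).
- **Heat sink top face (top view):** corners about (537,249), (558,253), (555,272) and (534,268) before scaling, so fin tops lie near column 446, row 261.

Next I'll measure these with masks.

```bash
cat > h.py <<'E'
import numpy as np,cv2
from cell import *
C={n:calibration(n) for n in("scene","top")}
def ray(n,p):
    K=np.array(C[n]["camera_matrix"]);T=np.array(C[n]["T"])
    d=T[:3,:3]@np.linalg.solve(K,np.array([p[0],p[1],1.]));return T[:3,3],d
def onz(n,p,z):
    o,d=ray(n,p);return o+d*(z-o[2])/d[2]
def proj(n,X):
    K=np.array(C[n]["camera_matrix"]);T=np.array(C[n]["T"])
    c=T[:3,:3].T@(np.array(X,float)-T[:3,3]);q=K@c;return q[:2]/q[2]
def tri(ps,pt):
    A=[];b=[]
    for n,p in(("scene",ps),("top",pt)):
        o,d=ray(n,p);d=d/np.linalg.norm(d);M=np.eye(3)-np.outer(d,d);A.append(M);b.append(M@o)
    x,*_=np.linalg.lstsq(np.vstack(A),np.hstack(b),rcond=None)
    return x,max(np.linalg.norm(M@x-q) for M,q in zip(A,b))
def objmask(im):
    h=cv2.cvtColor(im,cv2.COLOR_RGB2HSV)
    return (~((h[...,0]>93)&(h[...,0]<113)&(h[...,1]>110)&(h[...,2]>90))).astype(np.uint8)
def blob(m,u,v):
    cs,_=cv2.findContours(m,cv2.RETR_EXTERNAL,cv2.CHAIN_APPROX_NONE)
    return max((c for c in cs if cv2.contourArea(c)>20),key=lambda c:cv2.pointPolygonTest(c,(float(u),float(v)),True))
def quad(c):
    c=cv2.convexHull(c);e=1
    while True:
        a=cv2.approxPolyDP(c,e,True)
        if len(a)<=4:return a.reshape(-1,2).astype(float)
        e+=.3
E
python3 - <<'E'
from h import *
ims={"scene":cv2.imread("pics/scene0.png")[:,:,::-1].copy(),"top":cv2.imread("pics/top0.png")[:,:,::-1].copy()}
pos={"dish":((401,156),(200,257)),"rest":((302,201),(320,249)),"holder":((270,305),(384,168)),"fin":((425,232),(248,163)),"stack":((172,240),(440,260))}
np.set_printoptions(precision=1,suppress=True)
for k,(a,b) in pos.items():
    for n,p in(("scene",a),("top",b)):
        c=blob(objmask(ims[n]),*p);q=quad(c)
        z={"dish":18,"rest":19,"holder":12,"fin":12,"stack":0}[k]
        print(k,n,cv2.contourArea(c),q.tolist(),"world",np.array([onz(n,x,z)[:2] for x in q]).tolist())
        if k=="holder":
            h=ims[n].astype(int).max(2);m=np.zeros_like(h,np.uint8);cv2.drawContours(m,[c],-1,1,-1);m=cv2.erode(m,np.ones((3,3)))
            d=((h<105)&(m>0)).astype(np.uint8);N,_,S,ce=cv2.connectedComponentsWithStats(d)
            print([(s[4],*x.round(1)) for s,x in zip(S[1:],ce[1:])])
ROI={"scene":(145,200,36,34),"top":(434,245,28,30)}
for n,(x,y,w,hh) in ROI.items():
    im=ims[n][y:y+hh,x:x+w];hs=cv2.cvtColor(im,cv2.COLOR_RGB2HSV)
    m=((hs[...,1]<70)&(hs[...,2]>95)).astype(np.uint8);m=cv2.morphologyEx(m,cv2.MORPH_CLOSE,np.ones((5,5)))
    cs,_=cv2.findContours(m,0,1);c=max(cs,key=cv2.contourArea)
    print(n,"hs",cv2.contourArea(c),(quad(c)+[x,y]).tolist(),cv2.minAreaRect(c))
E
```

```text
dish scene 2221.5 [[389.0, 128.0], [436.0, 145.0], [415.0, 182.0], [365.0, 162.0]] world [[330.6233507450007, 285.2164537784621], [435.90449638039183, 348.4904014164965], [512.4352841408285, 231.31155470142505], [408.66555538380965, 167.73538356315407]]
dish top 3255.0 [[212.0, 219.0], [237.0, 267.0], [187.0, 295.0], [162.0, 245.0]] world [[499.11466768788273, 237.1478436425337], [393.0670738607238, 175.276632832894], [329.3703150394176, 282.8579672954333], [437.87697932627975, 346.0028371351114]]
rest scene 1024.5 [[312.0, 182.0], [320.0, 215.0], [289.0, 220.0], [284.0, 187.0]] world [[410.71910257074285, 31.725441627148257], [500.68718713290133, 5.746400623385938], [483.80645171831037, -55.14254662442775], [396.4327520117188, -28.492528295283734]]
rest top 951.5 [[337.0, 236.0], [327.0, 270.0], [301.0, 261.0], [313.0, 228.0]] world [[467.50747731004236, -47.352700310113725], [391.2212945194515, -26.222030878271937], [409.739074630854, 32.48545503638221], [484.25068112589923, 7.37118904982119]]
holder scene 3036.0 [[259.0, 272.0], [300.0, 283.0], [289.0, 339.0], [239.0, 330.0]] worl
[... 2317 characters left out ...]
9, -302.0482265600514], [310.26135639398126, -260.0150755097394], [458.50185329141823, -253.54875788059596], [433.1794194312392, -313.04521175418546]]
stack top 1158.5 [[420.0, 249.0], [455.0, 248.0], [459.0, 270.0], [429.0, 275.0]] world [[442.6979423260852, -240.9210113053014], [446.9231680104533, -322.04715389373393], [396.9996385507231, -330.1865528469128], [384.10049335564105, -260.9862536131122]]
scene hs 537.5 [[170.0, 203.0], [171.0, 229.0], [158.0, 233.0], [148.0, 208.0]] ((14.649314880371094, 18.66849136352539), (29.835163116455078, 23.868133544921875), 83.9909896850586)
top hs 452.5 [[441.0, 245.0], [461.0, 254.0], [456.0, 271.0], [434.0, 264.0]] ((13.5, 13.0), (26.0, 27.0), 90.0)
```

```bash
python3 - <<'E'
from h import *
np.set_printoptions(precision=1,suppress=True)
print("hs corners",tri((170.2,203),(437.75,268.25)),tri((148.2,206.5),(459,272)))
print("hs ctr top z100",onz("top",(449.9,260.6),100))
print("hs edge", [onz("top",p,100)[:2] for p in((441,249),(461.75,253.25),(459,272),(437.75,268.25))])
print("foot top",onz("top",(435.5,258.5),6), "foot scene L/R/bottom",[onz("scene",p,z) for p,z in(((152.8,247.5),8),((197.8,238),8),((169,262),0))])
print("holder holes scene",[onz("scene",p,12) for p in((295.5,282),(243.6,327.3),(285.7,333))])
print("holder holes top",[onz("top",p,12) for p in((408.5,161),(361.75,175.75),(383.25,144.5),(386.25,193))])
for a,b in(((295.5,282),(361.75,175.75)),((243.6,327.3),(408.5,161)),((285.7,333),(383.25,144.5))): print(tri(a,b))
for a,b in(((312,182),(301,261)),((320,215),(313,228)),((284,187),(327,270)),):print("rest",tri(a,b))
for a,b in(((389,128),(187,295)),((436,145),(162,245)),((415,182),(212,219)),((365,162),(237,267))):print("dish",tri(a,b))
E
```

```text
hs corners (array([ 404.9, -250. ,   93.5]), np.float64(0.8494794214980065)) (array([ 399.3, -288.7,   99. ]), np.float64(1.4979837653025403))
hs ctr top z100 [ 421.4 -271.9  100. ]
hs edge [array([ 444.3, -254.1]), array([ 436.7, -296.4]), array([ 399. , -289.9]), array([ 405.5, -246.9])]
foot top [ 422.  -274.4    6. ] foot scene L/R/bottom [array([ 417.1, -313.4,    8. ]), array([ 434.8, -230. ,    8. ]), array([ 458.1, -293.6,   -0. ])]
holder holes scene [array([611.6, -99.3,  12. ]), array([ 648.2, -209.1,   12. ]), array([ 688.1, -151.3,   12. ])]
holder holes top [array([ 646.6, -212.4,   12. ]), array([ 608.7, -103.2,   12. ]), array([ 684.6, -153.2,   12. ]), array([ 569.6, -160.3,   12. ])]
(array([ 609.9, -101.2,   10.6]), np.float64(2.3716410085315998))
(array([ 647.2, -210.8,   11.6]), np.float64(1.8280889265437805))
(array([ 686.1, -152.4,    8.7]), np.float64(1.5025896285855416))
rest (array([409.6,  32.4,  17.7]), np.float64(0.14381165838490123))
rest (array([486.3,   9.8,   0.4]), np.float64(2.777364737037178))
rest (array([390.8, -26.6,  12.6]), np.float64(0.05275162446806413))
dish (array([329.9, 284.2,  17.7]), np.float64(1.3058070292973336))
dish (array([438.2, 345.3,  20.9]), np.float64(0.4738441484715068))
dish (array([500.6, 242.5,   1.4]), np.float64(0.9701625220501268))
dish (array([392. , 179.3,  -1.1]), np.float64(0.35849661600814287))
```

{"op": "arm_command", "data": {
  "delta_pos": [
    [0.08,-0.104,0],
    [0.16,-0.208,0],
    [0.24,-0.312,0],
    [0.32,-0.416,0],
    [0.4,-0.52,0]
  ],
  "delta_rot": [
    [0,0,0.02],
    [0,0,0.04],
    [0,0,0.07],
    [0,0,0.09],
    [0,0,0.11]
  ],
  "claw": [0,0,0,0,0]
}}

```text
t: 0.52
eef_pos: [311.7, 456.9, 214.4]
tcp_rot: [-3.141, -0.0, 2.972]
ft_force: [0.2, -0.2, 1.0]
opening: 0.997
grip_force: 0.0
```

{"op": "arm_command", "data": {
  "delta_pos": [
    [0.08,-0.104,0],
    [0.16,-0.208,0],
    [0.24,-0.312,0],
    [0.32,-0.416,0],
    [0.4,-0.52,0]
  ],
  "delta_rot": [
    [0,0,0],
    [0,0,0],
    [0,0,0],
    [0,0,0],
    [0,0,0]
  ],
  "claw": [0,0,0,0,0]
}}

```text
t: 0.93
eef_pos: [411.9, 326.8, 214.5]
tcp_rot: [-3.141, -0.0, 2.97]
ft_force: [1.6, 0.2, 0.0]
opening: 1.003
grip_force: 0.0
```

{"op": "arm_command", "data": {
  "delta_pos": [
    [0.08,-0.104,0],
    [0.16,-0.208,0],
    [0.24,-0.312,0],
    [0.32,-0.416,0],
    [0.4,-0.52,0]
  ],
  "delta_rot": [
    [0,0,0],
    [0,0,0],
    [0,0,0],
    [0,0,0],
    [0,0,0]
  ],
  "claw": [0,0,0,0,0]
}}

```text
t: 1.35
eef_pos: [511.9, 196.7, 214.5]
tcp_rot: [-3.142, -0.0, 2.97]
ft_force: [0.3, 0.9, 0.6]
opening: 0.998
grip_force: 0.0
```

{"op": "arm_command", "data": {
  "delta_pos": [
    [-0.024,-0.125,0],
    [-0.048,-0.25,0],
    [-0.072,-0.375,0],
    [-0.096,-0.5,0],
    [-0.12,-0.625,0]
  ],
  "delta_rot": [
    [0,0,0],
    [0,0,0],
    [0,0,0],
    [0,0,0],
    [0,0,0]
  ],
  "claw": [0,0,0,0,0]
}}

```text
t: 1.77
eef_pos: [480.6, 40.6, 214.5]
tcp_rot: [3.142, -0.0, 2.97]
ft_force: [0.5, -1.6, 0.3]
opening: 0.998
grip_force: 0.0
```

{"op": "arm_command", "data": {
  "delta_pos": [
    [-0.024,-0.125,0],
    [-0.048,-0.25,0],
    [-0.072,-0.375,0],
    [-0.096,-0.5,0],
    [-0.12,-0.625,0]
  ],
  "delta_rot": [
    [0,0,0],
    [0,0,0],
    [0,0,0],
    [0,0,0],
    [0,0,0]
  ],
  "claw": [0,0,0,0,0]
}}

```text
t: 2.18
eef_pos: [450.6, -115.7, 214.6]
tcp_rot: [3.141, -0.0, 2.97]
ft_force: [1.3, -0.1, 0.5]
opening: 0.998
grip_force: 0.0
```

{"op": "arm_command", "data": {
  "delta_pos": [
    [-0.024,-0.125,0],
    [-0.048,-0.25,0],
    [-0.072,-0.375,0],
    [-0.096,-0.5,0],
    [-0.12,-0.625,0]
  ],
  "delta_rot": [
    [0,0,0],
    [0,0,0],
    [0,0,0],
    [0,0,0],
    [0,0,0]
  ],
  "claw": [0,0,0,0,0]
}}

```text
t: 2.6
eef_pos: [420.6, -272.0, 214.5]
tcp_rot: [3.141, -0.0, 2.969]
ft_force: [1.6, 0.9, -0.0]
opening: 1.001
grip_force: 0.0
```

{"op": "arm_command", "data": {
  "delta_pos": [
    [0,0,-0.12],
    [0,0,-0.24],
    [0,0,-0.34],
    [0,0,-0.36],
    [0,0,-0.36]
  ],
  "delta_rot": [
    [0,0,0],
    [0,0,0],
    [0,0,0],
    [0,0,0],
    [0,0,0]
  ],
  "claw": [0,0,0,0,0]
}}

```text
t: 3.02
eef_pos: [420.7, -270.1, 123.5]
tcp_rot: [3.14, -0.003, 2.97]
ft_force: [-0.0, -0.1, 0.5]
opening: 1.003
grip_force: 0.0
```

```bash
python3 - <<'E'
from h import *
print(state()["eef_pos"])
a=read_camera("scene");b=read_camera("top")
cv2.imwrite("pics/s1.png",a[:,:,::-1]);cv2.imwrite("pics/t1.png",b[:,:,::-1])
f=lambda im,x,y:cv2.resize(im[y:y+100,x:x+80,::-1],(400,500),interpolation=cv2.INTER_CUBIC)
cv2.imwrite("pics/c2.png",np.hstack([f(a,130,170),f(b,400,210)]))
E
```

```text
[ 420.71916734 -270.10410771  123.52098305]
```

View pics/c2.png

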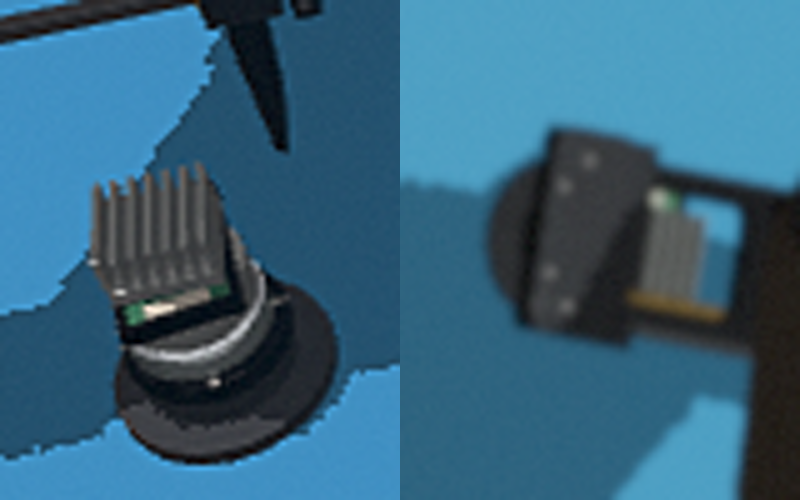

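The scene crop shows a finger tip at about (187,200), to the +y side of the heat sink (sink centre about (160,216)), and the gripper straddles the sink. I'll descend and grip.

{"op": "arm_command", "data": {
  "delta_pos": [
    [0,0,-0.08],
    [0,0,-0.14],
    [0,0,-0.176],
    [0,0,-0.176],
    [0,0,-0.176]
  ],
  "delta_rot": [
    [0,0,0],
    [0,0,0],
    [0,0,0],
    [0,0,0],
    [0,0,0]
  ],
  "claw": [0,0,0,0,0]
}}

```text
t: 3.53
eef_pos: [421.6, -270.7, 81.5]
tcp_rot: [-3.141, 0.001, 2.97]
ft_force: [0.3, -0.3, -0.2]
opening: 0.997
grip_force: 0.0
```

{"op": "arm_command", "data": {
  "delta_pos": [
    [0,0,0],
    [0,0,0],
    [0,0,0],
    [0,0,0],
    [0,0,0]
  ],
  "delta_rot": [
    [0,0,0],
    [0,0,0],
    [0,0,0],
    [0,0,0],
    [0,0,0]
  ],
  "claw": [0.2,0.3,0.4,0.5,0.5]
}}

```text
t: 3.95
eef_pos: [421.3, -270.6, 81.0]
tcp_rot: [-3.141, 0.0, 2.97]
ft_force: [0.7, -0.4, 0.0]
opening: 0.709
grip_force: 0.0
```

{"op": "arm_command", "data": {
  "delta_pos": [
    [0,0,0],
    [0,0,0],
    [0,0,0],
    [0,0,0],
    [0,0,0]
  ],
  "delta_rot": [
    [0,0,0],
    [0,0,0],
    [0,0,0],
    [0,0,0],
    [0,0,0]
  ],
  "claw": [0.55,0.65,0.8,0.8,0.8]
}}

```text
t: 4.37
eef_pos: [421.2, -270.5, 80.6]
tcp_rot: [3.141, -0.0, 2.97]
ft_force: [0.5, -0.2, 1.1]
opening: 0.399
grip_force: 30.0
```

{"op": "arm_command", "data": {
  "delta_pos": [
    [0,0,0.04],
    [0,0,0.14],
    [0,0,0.26],
    [0,0,0.38],
    [0,0,0.48]
  ],
  "delta_rot": [
    [0,0,0],
    [0,0,0],
    [0,0,0],
    [0,0,0],
    [0,0,0]
  ],
  "claw": [0.8,0.8,0.8,0.8,0.8]
}}

```text
t: 4.78
eef_pos: [421.2, -270.5, 203.3]
tcp_rot: [-3.141, 0.001, 2.97]
ft_force: [0.4, -0.6, -1.1]
opening: 0.401
grip_force: 30.0
```

{"op": "arm_command", "data": {
  "delta_pos": [
    [0.04,-0.0,0],
    [0.08,0.14,0],
    [0.12,0.28,0],
    [0.16,0.42,0],
    [0.2,0.56,0]
  ],
  "delta_rot": [
    [0,0,0],
    [0,0,0],
    [0,0,0],
    [0,0,0],
    [0,0,0]
  ],
  "claw": [0.8,0.8,0.8,0.8,0.8]
}}

```text
t: 5.2
eef_pos: [471.4, -128.9, 200.7]
tcp_rot: [3.141, -0.0, 2.969]
ft_force: [1.5, -0.8, -0.7]
opening: 0.394
grip_force: 30.0
```

{"op": "arm_command", "data": {
  "delta_pos": [
    [0,0.15,0],
    [0,0.3,0],
    [0,0.45,0],
    [0,0.6,0],
    [0,0.75,0]
  ],
  "delta_rot": [
    [0,0,0],
    [0,0,0],
    [0,0,0],
    [0,0,0],
    [0,0,0]
  ],
  "claw": [0.8,0.8,0.8,0.8,0.8]
}}

```text
t: 5.62
eef_pos: [470.8, 58.9, 200.7]
tcp_rot: [3.142, -0.0, 2.97]
ft_force: [1.9, -0.3, 0.5]
opening: 0.398
grip_force: 30.0
```

{"op": "arm_command", "data": {
  "delta_pos": [
    [-0.04,0.16,0],
    [-0.08,0.32,0],
    [-0.13,0.48,0],
    [-0.17,0.64,0],
    [-0.21,0.8,0]
  ],
  "delta_rot": [
    [0,0,0],
    [0,0,0],
    [0,0,0],
    [0,0,0],
    [0,0,0]
  ],
  "claw": [0.8,0.8,0.8,0.8,0.8]
}}

```text
t: 6.03
eef_pos: [417.6, 259.0, 200.7]
tcp_rot: [-3.142, -0.0, 2.97]
ft_force: [1.3, -1.0, 0.2]
opening: 0.397
grip_force: 30.0
```

```bash
python3 - <<'E'
from h import *
print(state()["eef_pos"],state()["opening"])
a=read_camera("scene");b=read_camera("top")
cv2.imwrite("pics/s2.png",a[:,:,::-1]);cv2.imwrite("pics/t2.png",b[:,:,::-1])
f=lambda im,x,y:cv2.resize(im[y:y+80,x:x+80,::-1],(400,400),interpolation=cv2.INTER_CUBIC)
cv2.imwrite("pics/c3.png",np.hstack([f(a,130,195),f(b,400,215)]))
E
```

```text
[417.61149777 259.01606011 200.67245996] 0.3972805207565434
```

View pics/c3.png

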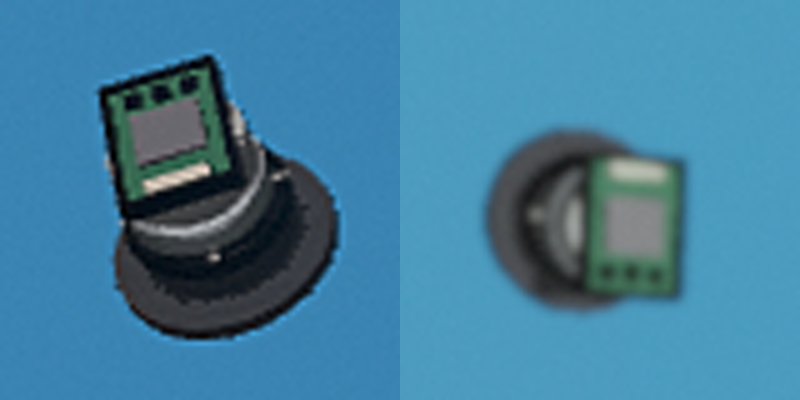

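The crops show the board's top face with corners about (150,213), (172,206), (178,231) and (154,236) in scene. In top they are about (438,245), (457,247), (456,275) and (437,273). I'll lower the sink into the dish and compute the board pose.

{"op": "arm_command", "data": {
  "delta_pos": [
    [0,0,-0.15],
    [0,0,-0.3],
    [0,0,-0.45],
    [0,0,-0.6],
    [0,0,-0.7]
  ],
  "delta_rot": [
    [0,0,0],
    [0,0,0],
    [0,0,0],
    [0,0,0],
    [0,0,0]
  ],
  "claw": [0.8,0.8,0.8,0.8,0.8]
}}

```text
t: 6.55
eef_pos: [417.9, 256.2, 22.9]
tcp_rot: [-3.14, -0.002, 2.969]
ft_force: [1.1, 0.3, 0.5]
opening: 0.396
grip_force: 30.0
```

{"op": "arm_command", "data": {
  "delta_pos": [
    [0,0,-0.02],
    [0,0,-0.04],
    [0,0,-0.06],
    [0,0,-0.07],
    [0,0,-0.07]
  ],
  "delta_rot": [
    [0,0,0],
    [0,0,0],
    [0,0,0],
    [0,0,0],
    [0,0,0]
  ],
  "claw": [0.8,0.8,0.8,0.8,0.8]
}}

```text
t: 6.97
eef_pos: [419.2, 257.1, 8.9]
tcp_rot: [3.141, 0.001, 2.969]
ft_force: [0.6, 0.1, -0.4]
opening: 0.399
grip_force: 30.0
```

```bash
python3 - <<'E'
from h import *
np.set_printoptions(precision=1,suppress=True)
S=[(150,213.4),(172.4,206.4),(178,231),(154.4,236)];T=[(456,274.6),(437,273),(438.4,245.4),(456.8,247)]
for s,t in zip(S,T): print(tri(s,t),onz("scene",s,76),onz("top",t,76))
print(np.mean([onz("scene",s,76) for s in S],0),np.mean([onz("top",s,76) for s in T],0))
print(state()["eef_pos"],state()["ft_force"])
# masks: green pcb + frame-> green centroid hull
for n,f in(("scene","s2"),("top","t2")):
    im=cv2.imread(f"pics/{f}.png");h=cv2.cvtColor(im,cv2.COLOR_BGR2HSV)
    m=((h[...,0]>45)&(h[...,0]<85)&(h[...,1]>60)).astype(np.uint8)
    r=(145,200,40,40) if n=="scene" else (430,235,35,45)
    M=np.zeros_like(m);M[r[1]:r[1]+r[3],r[0]:r[0]+r[2]]=m[r[1]:r[1]+r[3],r[0]:r[0]+r[2]]
    q=cv2.minAreaRect(cv2.findNonZero(M));b=cv2.boxPoints(q)
    W=np.array([onz(n,p,75)[:2] for p in b]);print(n,q,W.mean(0),W)
E
```

```text
(array([ 392.1, -292.8,   73.6]), np.float64(1.2452073719589383)) [ 395.2 -291.2   76. ] [ 391.9 -293.1   76. ]
(array([ 394.6, -252.3,   74.4]), np.float64(1.649897675804904)) [ 397.2 -250.6   76. ] [ 394.3 -253.4   76. ]
(array([ 452.2, -257.1,   69.6]), np.float64(2.3475382238791798)) [ 459.  -254.2   76. ] [ 451.6 -257.3   76. ]
(array([ 449.5, -295.1,   75.1]), np.float64(1.275950669305556)) [ 451.  -293.7   76. ] [ 449.2 -296.1   76. ]
[ 425.6 -272.4   76. ] [ 421.7 -275.    76. ]
[419.2 257.1   8.9] [ 0.6  0.1 -0.4]
scene ((162.7941131591797, 221.32350158691406), (22.66923713684082, 21.801511764526367), 77.47119140625) [ 423.1 -273.9] [[ 392.1 -291.5]
 [ 398.6 -253.9]
 [ 454.3 -257.2]
 [ 447.5 -293. ]]
top ((446.0, 259.5), (27.0, 18.0), 90.0) [ 422.7 -273.1] [[ 450.3 -254.6]
 [ 451.2 -292.7]
 [ 395.1 -291.5]
 [ 394.2 -253.8]]
```

{"op": "arm_command", "data": {
  "delta_pos": [
    [0,0,-0.004],
    [0,0,-0.008],
    [0,0,-0.008],
    [0,0,-0.008],
    [0,0,-0.008]
  ],
  "delta_rot": [
    [0,0,0],
    [0,0,0],
    [0,0,0],
    [0,0,0],
    [0,0,0]
  ],
  "claw": [0.8,0.8,0.8,0.8,0.8]
}}

```text
t: 7.38
eef_pos: [419.0, 257.1, 6.6]
tcp_rot: [3.141, 0.001, 2.97]
ft_force: [-0.4, -0.1, 6.9]
opening: 0.404
grip_force: 30.0
```

{"op": "arm_command", "data": {
  "delta_pos": [
    [0,0,0],
    [0,0,0],
    [0,0,0],
    [0,0,0],
    [0,0,0]
  ],
  "delta_rot": [
    [0,0,0],
    [0,0,0],
    [0,0,0],
    [0,0,0],
    [0,0,0]
  ],
  "claw": [0.5,0.4,0.35,0.35,0.35]
}}

```text
t: 7.8
eef_pos: [418.7, 257.0, 6.1]
tcp_rot: [-3.142, -0.0, 2.97]
ft_force: [0.2, 0.7, -0.2]
opening: 0.639
grip_force: 0.0
```

{"op": "arm_command", "data": {
  "delta_pos": [
    [0,0,0.06],
    [0,0,0.2],
    [0,0,0.36],
    [0,0,0.52],
    [0,0,0.68]
  ],
  "delta_rot": [
    [0,0,0],
    [0,0,0],
    [0,0,0],
    [0,0,0],
    [0,0,0]
  ],
  "claw": [0.35,0.35,0.35,0.3,0.3]
}}

```text
t: 8.22
eef_pos: [418.2, 256.8, 178.0]
tcp_rot: [-3.141, -0.001, 2.97]
ft_force: [0.3, 0.5, -0.6]
opening: 0.693
grip_force: 0.0
```

{"op": "arm_command", "data": {
  "delta_pos": [
    [0.04,-0.16,0],
    [0.08,-0.32,0],
    [0.13,-0.48,0],
    [0.17,-0.64,0],
    [0.21,-0.8,0]
  ],
  "delta_rot": [
    [0,0,0.01],
    [0,0,0.03],
    [0,0,0.05],
    [0,0,0.06],
    [0,0,0.074]
  ],
  "claw": [0.3,0.3,0.3,0.3,0.3]
}}

```text
t: 8.63
eef_pos: [471.3, 55.2, 176.3]
tcp_rot: [3.141, 0.0, 3.087]
ft_force: [0.7, 0.9, -0.5]
opening: 0.7
grip_force: 0.0
```

{"op": "arm_command", "data": {
  "delta_pos": [
    [0,-0.15,0],
    [0,-0.3,0],
    [0,-0.45,0],
    [0,-0.6,0],
    [0,-0.75,0]
  ],
  "delta_rot": [
    [0,0,0],
    [0,0,0],
    [0,0,0],
    [0,0,0],
    [0,0,0]
  ],
  "claw": [0.3,0.3,0.3,0.2,0.2]
}}

```text
t: 9.05
eef_pos: [470.8, -132.4, 176.2]
tcp_rot: [3.141, -0.0, 3.086]
ft_force: [0.6, 0.1, 0.7]
opening: 0.774
grip_force: 0.0
```

{"op": "arm_command", "data": {
  "delta_pos": [
    [-0.04,-0.14,0],
    [-0.08,-0.28,0],
    [-0.12,-0.42,0],
    [-0.16,-0.56,0],
    [-0.19,-0.56,0]
  ],
  "delta_rot": [
    [0,0,0],
    [0,0,0],
    [0,0,0],
    [0,0,0],
    [0,0,0]
  ],
  "claw": [0.2,0.2,0.2,0.2,0.2]
}}

```text
t: 9.47
eef_pos: [423.1, -275.4, 176.0]
tcp_rot: [-3.14, 0.001, 3.083]
ft_force: [-1.5, 1.0, 0.4]
opening: 0.801
grip_force: 0.0
```

{"op": "arm_command", "data": {
  "delta_pos": [
    [0,0,-0.1],
    [0,0,-0.22],
    [0,0,-0.33],
    [0,0,-0.36],
    [0,0,-0.36]
  ],
  "delta_rot": [
    [0,0,0],
    [0,0,0],
    [0,0,0],
    [0,0,0],
    [0,0,0]
  ],
  "claw": [0.2,0.2,0.2,0.2,0.2]
}}

```text
t: 9.88
eef_pos: [423.0, -269.8, 84.7]
tcp_rot: [3.139, -0.003, 3.086]
ft_force: [0.8, 1.0, 0.3]
opening: 0.797
grip_force: 0.0
```

{"op": "arm_command", "data": {
  "delta_pos": [
    [0,0,-0.02],
    [0,0,-0.04],
    [0,0,-0.05],
    [0,0,-0.05],
    [0,0,-0.05]
  ],
  "delta_rot": [
    [0,0,0],
    [0,0,0],
    [0,0,0],
    [0,0,0],
    [0,0,0]
  ],
  "claw": [0.2,0.2,0.2,0.2,0.2]
}}

```text
t: 10.3
eef_pos: [423.9, -270.6, 74.1]
tcp_rot: [-3.141, 0.001, 3.086]
ft_force: [-0.4, 1.4, -0.0]
opening: 0.799
grip_force: 0.0
```

{"op": "arm_command", "data": {
  "delta_pos": [
    [0,-0.01,-0.008],
    [0,-0.01,-0.014],
    [0,-0.01,-0.014],
    [0,-0.01,-0.014],
    [0,-0.01,-0.014]
  ],
  "delta_rot": [
    [0,0,0],
    [0,0,0],
    [0,0,0],
    [0,0,0],
    [0,0,0]
  ],
  "claw": [0.2,0.2,0.2,0.3,0.4]
}}

```text
t: 10.72
eef_pos: [423.7, -273.0, 70.2]
tcp_rot: [3.141, -0.0, 3.086]
ft_force: [-0.7, 0.3, -0.1]
opening: 0.71
grip_force: 0.0
```

{"op": "arm_command", "data": {
  "delta_pos": [
    [0,0,0],
    [0,0,0],
    [0,0,0],
    [0,0,0],
    [0,0,0]
  ],
  "delta_rot": [
    [0,0,0],
    [0,0,0],
    [0,0,0],
    [0,0,0],
    [0,0,0]
  ],
  "claw": [0.45,0.5,0.6,0.7,0.7]
}}

```text
t: 11.13
eef_pos: [423.8, -273.0, 70.2]
tcp_rot: [3.142, 0.0, 3.086]
ft_force: [0.6, -0.2, 0.6]
opening: 0.434
grip_force: 30.0
```

{"op": "arm_command", "data": {
  "delta_pos": [
    [0,0,0],
    [0,0,0],
    [0,0,0],
    [0,0,0],
    [0,0,0]
  ],
  "delta_rot": [
    [0,0,0],
    [0,0,0],
    [0,0,0],
    [0,0,0],
    [0,0,0]
  ],
  "claw": [0.7,0.7,0.7,0.7,0.7]
}}

```text
t: 11.55
eef_pos: [423.7, -273.0, 70.2]
tcp_rot: [3.141, 0.0, 3.086]
ft_force: [0.5, -0.3, -0.1]
opening: 0.438
grip_force: 30.0
```

{"op": "arm_command", "data": {
  "delta_pos": [
    [0,0,0.04],
    [0,0,0.12],
    [0,0,0.22],
    [0,0,0.32],
    [0,0,0.36]
  ],
  "delta_rot": [
    [0,0,0],
    [0,0,0],
    [0,0,0],
    [0,0,0],
    [0,0,0]
  ],
  "claw": [0.7,0.7,0.7,0.7,0.7]
}}

```text
t: 11.97
eef_pos: [424.4, -273.5, 163.5]
tcp_rot: [-3.139, 0.003, 3.086]
ft_force: [-0.5, 0.0, 0.3]
opening: 0.441
grip_force: 30.0
```

{"op": "arm_command", "data": {
  "delta_pos": [
    [0.01,0.08,0],
    [0.02,0.18,0],
    [0.03,0.3,0],
    [0.04,0.42,0],
    [0.05,0.54,0]
  ],
  "delta_rot": [
    [0,0,-0.02],
    [0,0,-0.05],
    [0,0,-0.09],
    [0,0,-0.12],
    [0,0,-0.148]
  ],
  "claw": [0.7,0.7,0.7,0.7,0.7]
}}

```text
t: 12.38
eef_pos: [435.9, -136.8, 160.2]
tcp_rot: [3.141, -0.0, 2.85]
ft_force: [1.0, 0.1, -0.6]
opening: 0.438
grip_force: 30.0
```

{"op": "arm_command", "data": {
  "delta_pos": [
    [0.005,0.14,0],
    [0.01,0.28,0],
    [0.015,0.4,0],
    [0.015,0.5,0],
    [0.015,0.52,0]
  ],
  "delta_rot": [
    [0,0,0],
    [0,0,0],
    [0,0,0],
    [0,0,0],
    [0,0,0]
  ],
  "claw": [0.7,0.7,0.7,0.7,0.7]
}}

```text
t: 12.8
eef_pos: [439.4, -5.2, 160.2]
tcp_rot: [3.141, -0.0, 2.856]
ft_force: [-0.5, -0.1, -0.0]
opening: 0.437
grip_force: 30.0
```

{"op": "arm_command", "data": {
  "delta_pos": [
    [0,0,-0.1],
    [0,0,-0.2],
    [0,0,-0.3],
    [0,0,-0.36],
    [0,0,-0.36]
  ],
  "delta_rot": [
    [0,0,0],
    [0,0,0],
    [0,0,0],
    [0,0,0],
    [0,0,0]
  ],
  "claw": [0.7,0.7,0.7,0.7,0.7]
}}

```text
t: 13.22
eef_pos: [438.8, -8.2, 67.9]
tcp_rot: [-3.141, -0.004, 2.853]
ft_force: [0.2, 0.7, -0.6]
opening: 0.434
grip_force: 30.0
```

```bash
python3 - <<'E'
from h import *
print(state()["eef_pos"],state()["opening"])
a=read_camera("scene");b=read_camera("top")
cv2.imwrite("pics/s3.png",a[:,:,::-1]);cv2.imwrite("pics/t3.png",b[:,:,::-1])
f=lambda im,x,y:cv2.resize(im[y:y+80,x:x+80,::-1],(400,400),interpolation=cv2.INTER_CUBIC)
g=lambda im,x,y:cv2.resize(im[y:y+40,x:x+40,::-1],(400,400),interpolation=cv2.INTER_CUBIC)
cv2.imwrite("pics/c4.png",np.hstack([f(a,262,150),g(b,280+140,238)]))
# bright spacer ring in both views
for n,im,r in(("scene",a,(140,195,60,50)),("top",b,(425,238,40,40))):
    x,y,w,h=r;s=cv2.cvtColor(im[y:y+h,x:x+w],cv2.COLOR_RGB2HSV);m=((s[...,1]<80)&(s[...,2]>100)).astype(np.uint8)
    cs,_=cv2.findContours(m,0,1);c=max(cs,key=cv2.contourArea);e=cv2.fitEllipse(cv2.convexHull(c));print(n,e[0][0]+x,e[0][1]+y,e,[onz(n,(e[0][0]+x,e[0][1]+y),68)])
E
```

```text
[438.78172733  -8.18399326  67.88776845] 0.43359348211701787
scene 166.19744873046875 227.6129150390625 ((26.19744873046875, 32.6129150390625), (28.941312789916992, 32.24856948852539), 67.1135482788086) [array([ 434.68370276, -272.39752836,   68.        ])]
top 443.1856098175049 259.3588066101074 ((18.185609817504883, 21.358806610107422), (25.39803695678711, 27.902341842651367), 149.1118621826172) [array([ 422.49582743, -269.73978983,   68.        ])]
```

View pics/c4.png

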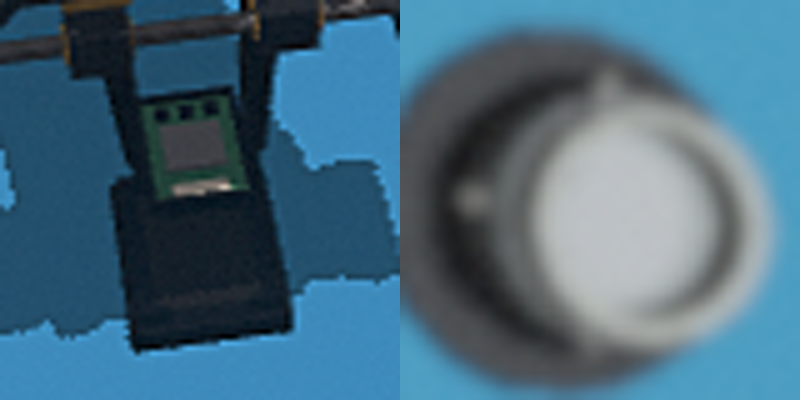

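Scene: the board is held level between the fingers above the rest (board about (299,178), rest about (303,205)). Top: the spacer's top rim is centred at about (445,260). I'll lower the board.

{"op": "arm_command", "data": {
  "delta_pos": [
    [0,0,-0.06],
    [0,0,-0.12],
    [0,0,-0.16],
    [0,0,-0.17],
    [0,0,-0.17]
  ],
  "delta_rot": [
    [0,0,0],
    [0,0,0],
    [0,0,0],
    [0,0,0],
    [0,0,0]
  ],
  "claw": [0.7,0.7,0.7,0.7,0.7]
}}

```text
t: 13.73
eef_pos: [440.3, -8.2, 28.2]
tcp_rot: [3.141, 0.0, 2.853]
ft_force: [-0.4, 0.1, 0.1]
opening: 0.435
grip_force: 30.0
```

{"op": "arm_command", "data": {
  "delta_pos": [
    [0,0,0],
    [0,0,0],
    [0,0,0],
    [0,0,0],
    [0,0,0]
  ],
  "delta_rot": [
    [0,0,0],
    [0,0,0],
    [0,0,0],
    [0,0,0],
    [0,0,0]
  ],
  "claw": [0.7,0.7,0.7,0.7,0.7]
}}

```text
t: 14.15
eef_pos: [440.1, -8.0, 28.0]
tcp_rot: [3.141, 0.001, 2.853]
ft_force: [-0.4, 0.2, -0.6]
opening: 0.434
grip_force: 30.0
```

```bash
python3 - <<'E'
from h import *
print(state()["eef_pos"],state()["opening"])
a=read_camera("scene");b=read_camera("top")
f=lambda im,x,y:cv2.resize(im[y:y+60,x:x+60,::-1],(400,400),interpolation=cv2.INTER_CUBIC)
cv2.imwrite("pics/c5.png",np.clip(np.hstack([f(a,272,160),f(b,290,215)])*1.8,0,255).astype(np.uint8))
E
```

```text
[440.14817343  -8.03956609  28.00662854] 0.4339111517321426
```

View pics/c5.png

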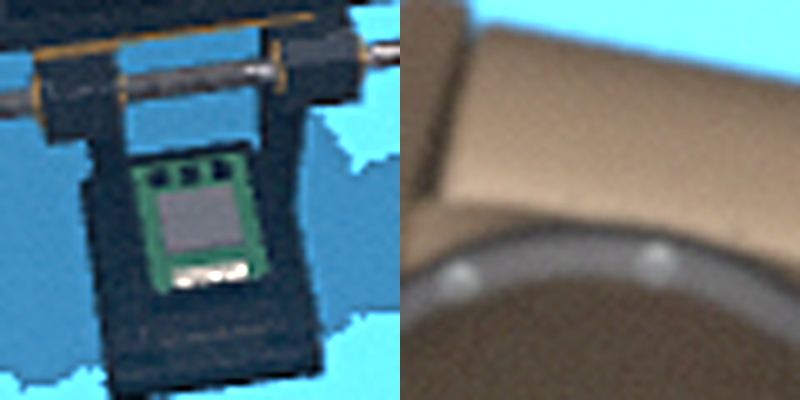

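Scene: the board sits within the rest's outline (board centre about (302,193), rest about (303,202)), still about 14 mm high. The arm hides the rest in the top view. I'll lower and release.

{"op": "arm_command", "data": {
  "delta_pos": [
    [0,0,-0.016],
    [0,0,-0.032],
    [0,0,-0.046],
    [0,0,-0.055],
    [0,0,-0.055]
  ],
  "delta_rot": [
    [0,0,0],
    [0,0,0],
    [0,0,0],
    [0,0,0],
    [0,0,0]
  ],
  "claw": [0.7,0.7,0.7,0.7,0.7]
}}

```text
t: 14.67
eef_pos: [439.9, -8.0, 13.6]
tcp_rot: [3.142, -0.0, 2.853]
ft_force: [0.3, -0.2, -0.1]
opening: 0.437
grip_force: 30.0
```

{"op": "arm_command", "data": {
  "delta_pos": [
    [0,0,0],
    [0,0,0],
    [0,0,0],
    [0,0,0],
    [0,0,0]
  ],
  "delta_rot": [
    [0,0,0],
    [0,0,0],
    [0,0,0],
    [0,0,0],
    [0,0,0]
  ],
  "claw": [0.7,0.5,0.4,0.4,0.4]
}}

```text
t: 15.08
eef_pos: [440.0, -8.0, 13.9]
tcp_rot: [3.142, -0.0, 2.853]
ft_force: [0.3, -0.5, -0.4]
opening: 0.592
grip_force: 0.0
```

{"op": "arm_command", "data": {
  "delta_pos": [
    [0,0,0.05],
    [0,0,0.16],
    [0,0,0.32],
    [0,0,0.48],
    [0,0,0.5]
  ],
  "delta_rot": [
    [0,0,0],
    [0,0,0],
    [0,0,0],
    [0,0,0],
    [0,0,0]
  ],
  "claw": [0.35,0.35,0.35,0.3,0.2]
}}

```text
t: 15.5
eef_pos: [441.8, -8.2, 144.1]
tcp_rot: [3.141, 0.008, 2.854]
ft_force: [-0.4, 0.0, 0.5]
opening: 0.721
grip_force: 0.0
```

{"op": "arm_command", "data": {
  "delta_pos": [
    [0.04,0.14,0.1],
    [0.08,0.28,0.1],
    [0.12,0.42,0.1],
    [0.16,0.56,0.1],
    [0.2,0.7,0.1]
  ],
  "delta_rot": [
    [0,0,0],
    [0,0,0],
    [0,0,0],
    [0,0,0],
    [0,0,0]
  ],
  "claw": [0.1,0.1,0.1,0.1,0.1]
}}

```text
t: 15.92
eef_pos: [490.1, 168.8, 164.0]
tcp_rot: [3.141, 0.0, 2.853]
ft_force: [0.1, 0.1, 0.3]
opening: 0.902
grip_force: 0.0
```

```bash
python3 - <<'E'
from h import *
a=read_camera("scene");b=read_camera("top")
cv2.imwrite("pics/s4.png",a[:,:,::-1]);cv2.imwrite("pics/t4.png",b[:,:,::-1])
f=lambda im,x,y,n=60,m=45:cv2.resize(im[y:y+m,x:x+n,::-1],(400,300),interpolation=cv2.INTER_CUBIC)
g=lambda x:np.clip(x*1.6,0,255).astype(np.uint8)
cv2.imwrite("pics/c6.png",np.vstack([np.hstack([g(f(a,272,180)),g(f(b,290,227))]),np.hstack([f(a,142,205,),f(b,414,238,)])]))
E
```

```text
(no output)
```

View pics/c6.png

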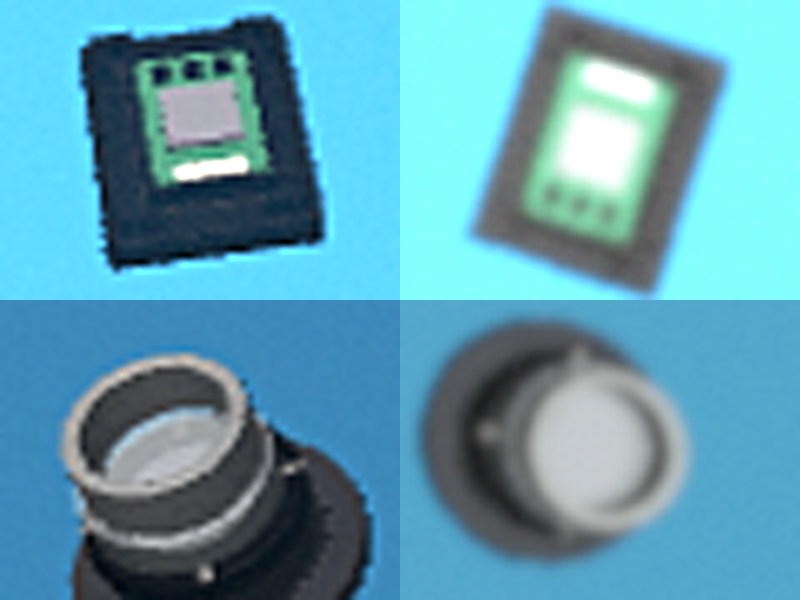

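Board: inside the stops in both views (in top its centre (320,249) coincides with the rest's). The spacer's top rim is centred at about (165.2,223.8) in scene and (444.7,259.8) in top. Next I'll use the placed parts as references for the camera offset.

```bash
python3 - <<'E'
from h import *
np.set_printoptions(precision=1,suppress=True)
print("spacer",tri((165.25,223.75),(444.7,259.8)),onz("scene",(165.25,223.75),68),onz("top",(444.7,259.8),68))
im={"scene":cv2.imread("pics/s4.png"),"top":cv2.imread("pics/t4.png")}
# board green rect (placed at TCP 440,-8; green top ~z20)
for n,r in(("scene",(280,180,40,40)),("top",(300,230,40,40))):
    x,y,w,h=r;s=cv2.cvtColor(im[n][y:y+h,x:x+w],cv2.COLOR_BGR2HSV)
    m=((s[...,0]>45)&(s[...,0]<90)&(s[...,1]>60)).astype(np.uint8)
    q=cv2.minAreaRect(cv2.findNonZero(m));W=np.array([onz(n,p+[x,y],19) for p in cv2.boxPoints(q)])
    print(n,"board",W.mean(0),q)
# heatsink not visible maybe; stand foot ellipse from dark mask
for n,r in(("scene",(140,200,70,70)),("top",(405,225,70,70))):
    x,y,w,h=r;m=objmask(im[n][:,:,::-1].copy())[y:y+h,x:x+w]
    c=max(cv2.findContours(m,0,1)[0],key=cv2.contourArea).reshape(-1,2)+[x,y]
    for z in (8,):
        P=np.array([onz(n,p,z)[:2] for p in c]);k=P[:,0]>430 if n=="scene" else (c[:,0]<432)
        Q=P[k];A=np.c_[2*Q,np.ones(len(Q))];s=np.linalg.lstsq(A,(Q**2).sum(1),rcond=None)[0]
        print(n,"foot circle",s[:2],"r",np.sqrt(s[2]+s[0]**2+s[1]**2),len(Q))
# rim outer: top view right side boundary of the stack
n="top";x,y,w,h=405,225,70,70;m=objmask(im[n][:,:,::-1].copy())[y:y+h,x:x+w]
c=max(cv2.findContours(m,0,1)[0],key=cv2.contourArea).reshape(-1,2)+[x,y];Q=np.array([onz(n,p,68)[:2] for p in c if p[0]>450 and 248<p[1]<272])
A=np.c_[2*Q,np.ones(len(Q))];s=np.linalg.lstsq(A,(Q**2).sum(1),rcond=None)[0];print("rim top",s[:2],np.sqrt(s[2]+s[0]**2+s[1]**2),len(Q))
n="scene";x,y,w,h=140,195,70,70;m=objmask(im[n][:,:,::-1].copy())[y:y+h,x:x+w]
c=max(cv2.findContours(m,0,1)[0],key=cv2.contourArea).reshape(-1,2)+[x,y];Q=np.array([onz(n,p,68)[:2] for p in c if p[1]<224 and p[0]<178])
A=np.c_[2*Q,np.ones(len(Q))];s=np.linalg.lstsq(A,(Q**2).sum(1),rcond=None)[0];print("rim scene",s[:2],np.sqrt(s[2]+s[0]**2+s[1]**2),len(Q))
# holder inner check
print(state()["eef_pos"])
E
```

```text
spacer (array([ 421.7, -273.2,   64.9]), np.float64(0.7865061169182351)) [ 425.  -272.1   68. ] [ 421.6 -272.9   68. ]
scene board [439.4  -6.1  19. ] ((21.824321746826172, 16.945945739746094), (19.23468017578125, 18.08388900756836), 80.53767395019531)
top board [437.4  -7.8  19. ] ((19.221622467041016, 19.02973175048828), (17.64515495300293, 25.51194953918457), 17.10272979736328)
scene foot circle [ 429.4 -272.9] r 39.696841328290624 55
top foot circle [ 422.  -273.2] r 39.96042782006046 43
rim top [ 421.8 -272.7] 26.355212832561637 24
rim scene [ 422.4 -273.2] 23.67240429886243 29
[490.8 170.8 163.6]
```

{"op": "arm_command", "data": {
  "delta_pos": [
    [-0.018,-0.118,0],
    [-0.036,-0.236,0],
    [-0.055,-0.355,0],
    [-0.073,-0.474,0],
    [-0.091,-0.592,0]
  ],
  "delta_rot": [
    [0,0,-0.04],
    [0,0,-0.08],
    [0,0,-0.12],
    [0,0,-0.16],
    [0,0,-0.193]
  ],
  "claw": [0.1,0.1,0.1,0.1,0.1]
}}

```text
t: 16.43
eef_pos: [466.4, 17.4, 163.7]
tcp_rot: [-3.141, -0.0, 2.547]
ft_force: [0.1, -0.2, 0.3]
opening: 0.901
grip_force: 0.0
```

{"op": "arm_command", "data": {
  "delta_pos": [
    [-0.018,-0.118,0],
    [-0.036,-0.236,0],
    [-0.055,-0.355,0],
    [-0.073,-0.474,0],
    [-0.091,-0.592,0]
  ],
  "delta_rot": [
    [0,0,0],
    [0,0,0],
    [0,0,0],
    [0,0,0],
    [0,0,0]
  ],
  "claw": [0.1,0.1,0.1,0.1,0.1]
}}

```text
t: 16.85
eef_pos: [443.5, -130.7, 163.8]
tcp_rot: [-3.142, -0.0, 2.55]
ft_force: [1.4, -0.1, -0.3]
opening: 0.899
grip_force: 0.0
```

{"op": "arm_command", "data": {
  "delta_pos": [
    [-0.018,-0.14,0],
    [-0.036,-0.28,0],
    [-0.055,-0.42,0],
    [-0.073,-0.54,0],
    [-0.091,-0.592,0]
  ],
  "delta_rot": [
    [0,0,0],
    [0,0,0],
    [0,0,0],
    [0,0,0],
    [0,0,0]
  ],
  "claw": [0.1,0.1,0.1,0.1,0.1]
}}

```text
t: 17.27
eef_pos: [420.9, -280.5, 163.6]
tcp_rot: [-3.141, 0.001, 2.548]
ft_force: [0.4, 0.5, 0.4]
opening: 0.902
grip_force: 0.0
```

{"op": "arm_command", "data": {
  "delta_pos": [
    [0,0,-0.1],
    [0,0,-0.2],
    [0,0,-0.3],
    [0,0,-0.34],
    [0,0,-0.34]
  ],
  "delta_rot": [
    [0,0,0],
    [0,0,0],
    [0,0,0],
    [0,0,0],
    [0,0,0]
  ],
  "claw": [0.1,0.1,0.1,0.1,0.1]
}}

```text
t: 17.68
eef_pos: [420.6, -276.5, 77.0]
tcp_rot: [3.141, -0.004, 2.55]
ft_force: [0.5, 0.2, 0.2]
opening: 0.902
grip_force: 0.0
```

{"op": "arm_command", "data": {
  "delta_pos": [
    [0,0,0],
    [0,0,0],
    [0,0,0],
    [0,0,0],
    [0,0,0]
  ],
  "delta_rot": [
    [0,0,0],
    [0,0,0],
    [0,0,0],
    [0,0,0],
    [0,0,0]
  ],
  "claw": [0.1,0.1,0.1,0.1,0.1]
}}

```text
t: 18.1
eef_pos: [422.0, -277.1, 79.7]
tcp_rot: [-3.142, 0.001, 2.55]
ft_force: [0.1, -0.4, -0.7]
opening: 0.903
grip_force: 0.0
```

{"op": "arm_command", "data": {
  "delta_pos": [
    [0,0.016,0],
    [0,0.016,-0.03],
    [0,0.016,-0.06],
    [0,0.016,-0.1],
    [0,0.016,-0.1]
  ],
  "delta_rot": [
    [0,0,0],
    [0,0,0],
    [0,0,0],
    [0,0,0],
    [0,0,0]
  ],
  "claw": [0.1,0.1,0.1,0.1,0.1]
}}

```text
t: 18.52
eef_pos: [421.1, -272.5, 51.8]
tcp_rot: [3.141, -0.003, 2.55]
ft_force: [-0.8, 0.6, -0.0]
opening: 0.899
grip_force: 0.0
```

{"op": "arm_command", "data": {
  "delta_pos": [
    [0,0,0],
    [0,0,0],
    [0,0,0],
    [0,0,0],
    [0,0,0]
  ],
  "delta_rot": [
    [0,0,0],
    [0,0,0],
    [0,0,0],
    [0,0,0],
    [0,0,0]
  ],
  "claw": [0.1,0.1,0.1,0.1,0.1]
}}

```text
t: 18.93
eef_pos: [421.8, -273.1, 54.1]
tcp_rot: [3.142, 0.0, 2.55]
ft_force: [0.2, -0.5, -0.1]
opening: 0.899
grip_force: 0.0
```

```bash
python3 - <<'E'
from h import *
a=read_camera("scene");b=read_camera("top")
f=lambda im,x,y:cv2.resize(im[y:y+60,x:x+60,::-1],(400,400),interpolation=cv2.INTER_CUBIC)
cv2.imwrite("pics/c7.png",np.clip(np.hstack([f(a,140,190),f(b,410,230)])*1.3,0,255).astype(np.uint8))
E
```

```text
(no output)
```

View pics/c7.png

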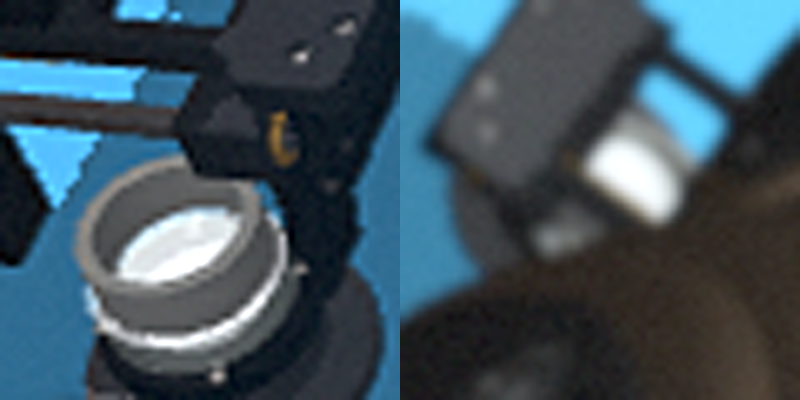

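The scene crop shows the +y finger beside the spacer (rim about (166,223)) and the other finger clear on the left at about (143,220), so they straddle it. I'll close.

{"op": "arm_command", "data": {
  "delta_pos": [
    [0,0,-0.005],
    [0,0,-0.01],
    [0,0,-0.014],
    [0,0,-0.014],
    [0,0,-0.014]
  ],
  "delta_rot": [
    [0,0,0],
    [0,0,0],
    [0,0,0],
    [0,0,0],
    [0,0,0]
  ],
  "claw": [0.1,0.1,0.2,0.3,0.35]
}}

```text
t: 19.45
eef_pos: [421.7, -273.0, 50.3]
tcp_rot: [3.141, -0.0, 2.55]
ft_force: [0.3, -0.2, 0.3]
opening: 0.745
grip_force: 0.0
```

{"op": "arm_command", "data": {
  "delta_pos": [
    [0,0,0],
    [0,0,0],
    [0,0,0],
    [0,0,0],
    [0,0,0]
  ],
  "delta_rot": [
    [0,0,0],
    [0,0,0],
    [0,0,0],
    [0,0,0],
    [0,0,0]
  ],
  "claw": [0.38,0.41,0.44,0.47,0.5]
}}

```text
t: 19.87
eef_pos: [421.7, -273.0, 50.4]
tcp_rot: [3.142, 0.0, 2.55]
ft_force: [-0.2, 0.1, 0.6]
opening: 0.526
grip_force: 30.0
```

{"op": "arm_command", "data": {
  "delta_pos": [
    [0,0,0],
    [0,0,0],
    [0,0,0],
    [0,0,0],
    [0,0,0]
  ],
  "delta_rot": [
    [0,0,0],
    [0,0,0],
    [0,0,0],
    [0,0,0],
    [0,0,0]
  ],
  "claw": [0.6,0.6,0.6,0.6,0.6]
}}

```text
t: 20.28
eef_pos: [421.8, -273.0, 50.4]
tcp_rot: [3.142, 0.0, 2.55]
ft_force: [0.4, 0.6, 0.6]
opening: 0.525
grip_force: 30.0
```

{"op": "arm_command", "data": {
  "delta_pos": [
    [0,0,0.02],
    [0,0,0.1],
    [0,0,0.2],
    [0,0,0.3],
    [0,0,0.36]
  ],
  "delta_rot": [
    [0,0,0],
    [0,0,0],
    [0,0,0],
    [0,0,0],
    [0,0,0]
  ],
  "claw": [0.6,0.6,0.6,0.6,0.6]
}}

```text
t: 20.7
eef_pos: [422.0, -273.2, 142.9]
tcp_rot: [-3.141, 0.002, 2.55]
ft_force: [0.9, 0.2, 0.1]
opening: 0.525
grip_force: 30.0
```

{"op": "arm_command", "data": {
  "delta_pos": [
    [0.06,0.035,0],
    [0.14,0.08,0],
    [0.23,0.13,0],
    [0.32,0.18,0],
    [0.413,0.235,0]
  ],
  "delta_rot": [
    [0,0,0],
    [0,0,0],
    [0,0,0],
    [0,0,0],
    [0,0,0]
  ],
  "claw": [0.6,0.6,0.6,0.6,0.6]
}}

```text
t: 21.12
eef_pos: [525.8, -213.7, 140.8]
tcp_rot: [3.142, 0.0, 2.55]
ft_force: [-0.2, 0.2, -0.9]
opening: 0.526
grip_force: 30.0
```

{"op": "arm_command", "data": {
  "delta_pos": [
    [0.1,0.055,0],
    [0.2,0.11,0],
    [0.3,0.17,0],
    [0.38,0.216,0],
    [0.413,0.235,0]
  ],
  "delta_rot": [
    [0,0,0],
    [0,0,0],
    [0,0,0],
    [0,0,0],
    [0,0,0]
  ],
  "claw": [0.6,0.6,0.6,0.6,0.6]
}}

```text
t: 21.53
eef_pos: [630.2, -153.8, 140.5]
tcp_rot: [3.141, 0.001, 2.552]
ft_force: [0.0, -0.1, -0.7]
opening: 0.527
grip_force: 30.0
```

{"op": "arm_command", "data": {
  "delta_pos": [
    [0,0,-0.05],
    [0,0,-0.12],
    [0,0,-0.18],
    [0,0,-0.24],
    [0,0,-0.26]
  ],
  "delta_rot": [
    [0,0,0],
    [0,0,0],
    [0,0,0],
    [0,0,0],
    [0,0,0]
  ],
  "claw": [0.6,0.6,0.6,0.6,0.6]
}}

```text
t: 21.95
eef_pos: [626.8, -155.6, 73.6]
tcp_rot: [-3.141, -0.003, 2.55]
ft_force: [-0.5, -0.9, -0.5]
opening: 0.529
grip_force: 30.0
```

{"op": "arm_command", "data": {
  "delta_pos": [
    [0,0,0],
    [0,0,0],
    [0,0,0],
    [0,0,0],
    [0,0,0]
  ],
  "delta_rot": [
    [0,0,0],
    [0,0,0],
    [0,0,0],
    [0,0,0],
    [0,0,0]
  ],
  "claw": [0.6,0.6,0.6,0.6,0.6]
}}

```text
t: 22.37
eef_pos: [628.5, -155.7, 76.3]
tcp_rot: [3.141, 0.001, 2.55]
ft_force: [-0.7, -0.7, -0.5]
opening: 0.524
grip_force: 30.0
```

```bash
python3 - <<'E'
from h import *
print(state()["eef_pos"])
a=read_camera("scene");b=read_camera("top")
cv2.imwrite("pics/s5.png",a[:,:,::-1]);cv2.imwrite("pics/t5.png",b[:,:,::-1])
f=lambda im,x,y:cv2.resize(im[y:y+100,x:x+80,::-1],(400,500),interpolation=cv2.INTER_CUBIC)
cv2.imwrite("pics/c8.png",np.clip(np.hstack([f(a,225,245),f(b,410,220)])*1.3,0,255).astype(np.uint8))
E
```

```text
[ 628.48048105 -155.66086578   76.25963152]
```

View pics/c8.png

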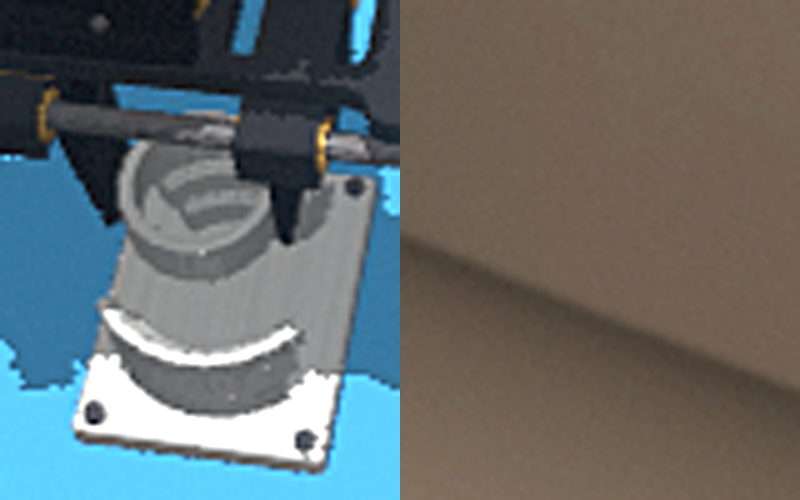

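Scene: the spacer hangs level over the holder (rim about (264,283)) with the two curved walls front and back of it and the fingers over the gaps. The arm hides the holder in the top view. The two views' stand-to-holder shifts agree with the move, so I'll lower.

{"op": "arm_command", "data": {
  "delta_pos": [
    [0,0,-0.03],
    [0,0,-0.06],
    [0,0,-0.1],
    [0,0,-0.13],
    [0,0,-0.14]
  ],
  "delta_rot": [
    [0,0,0],
    [0,0,0],
    [0,0,0],
    [0,0,0],
    [0,0,0]
  ],
  "claw": [0.6,0.6,0.6,0.6,0.6]
}}

```text
t: 22.88
eef_pos: [627.5, -155.3, 38.3]
tcp_rot: [-3.141, -0.003, 2.55]
ft_force: [-0.3, -0.0, -0.6]
opening: 0.523
grip_force: 30.0
```

{"op": "arm_command", "data": {
  "delta_pos": [
    [0,0,-0.01],
    [0,0,-0.02],
    [0,0,-0.03],
    [0,0,-0.04],
    [0,0,-0.04]
  ],
  "delta_rot": [
    [0,0,0],
    [0,0,0],
    [0,0,0],
    [0,0,0],
    [0,0,0]
  ],
  "claw": [0.6,0.6,0.6,0.6,0.6]
}}

```text
t: 23.3
eef_pos: [628.1, -155.5, 30.1]
tcp_rot: [3.142, -0.0, 2.55]
ft_force: [-0.6, -0.5, -0.2]
opening: 0.528
grip_force: 30.0
```

{"op": "arm_command", "data": {
  "delta_pos": [
    [0,0,-0.012],
    [0,0,-0.024],
    [0,0,-0.036],
    [0,0,-0.048],
    [0,0,-0.058]
  ],
  "delta_rot": [
    [0,0,0],
    [0,0,0],
    [0,0,0],
    [0,0,0],
    [0,0,0]
  ],
  "claw": [0.6,0.6,0.6,0.6,0.6]
}}

```text
t: 23.72
eef_pos: [628.2, -155.5, 15.5]
tcp_rot: [3.142, -0.0, 2.55]
ft_force: [0.3, -0.8, -0.3]
opening: 0.528
grip_force: 30.0
```

{"op": "arm_command", "data": {
  "delta_pos": [
    [0,0,-0.003],
    [0,0,-0.003],
    [0,0,-0.003],
    [0,0,-0.003],
    [0,0,-0.003]
  ],
  "delta_rot": [
    [0,0,0],
    [0,0,0],
    [0,0,0],
    [0,0,0],
    [0,0,0]
  ],
  "claw": [0.6,0.6,0.6,0.6,0.6]
}}

```text
t: 24.13
eef_pos: [628.3, -155.5, 15.3]
tcp_rot: [3.141, 0.0, 2.55]
ft_force: [-0.4, -0.6, -0.6]
opening: 0.524
grip_force: 30.0
```

{"op": "arm_command", "data": {
  "delta_pos": [
    [0,0,-0.003],
    [0,0,-0.003],
    [0,0,-0.003],
    [0,0,-0.003],
    [0,0,-0.003]
  ],
  "delta_rot": [
    [0,0,0],
    [0,0,0],
    [0,0,0],
    [0,0,0],
    [0,0,0]
  ],
  "claw": [0.6,0.5,0.4,0.35,0.3]
}}

```text
t: 24.55
eef_pos: [628.2, -155.5, 14.4]
tcp_rot: [3.141, 0.0, 2.55]
ft_force: [0.2, -0.0, -0.1]
opening: 0.663
grip_force: 0.0
```

{"op": "arm_command", "data": {
  "delta_pos": [
    [0,0,0],
    [0,0,0.02],
    [0,0,0.1],
    [0,0,0.22],
    [0,0,0.36]
  ],
  "delta_rot": [
    [0,0,0],
    [0,0,0],
    [0,0,0],
    [0,0,0],
    [0,0,0]
  ],
  "claw": [0.25,0.25,0.25,0.25,0.25]
}}

```text
t: 24.97
eef_pos: [627.4, -155.2, 104.4]
tcp_rot: [-3.141, -0.003, 2.55]
ft_force: [-0.4, -1.0, -0.4]
opening: 0.751
grip_force: 0.0
```

{"op": "arm_command", "data": {
  "delta_pos": [
    [-0.02,0.02,0.14],
    [-0.08,0.08,0.28],
    [-0.16,0.2,0.28],
    [-0.24,0.32,0.28],
    [-0.3,0.46,0.28]
  ],
  "delta_rot": [
    [0,0,0],
    [0,0,0],
    [0,0,0],
    [0,0,0],
    [0,0,0]
  ],
  "claw": [0.2,0.1,0.1,0.1,0.1]
}}

```text
t: 25.38
eef_pos: [551.8, -40.1, 175.5]
tcp_rot: [3.141, 0.001, 2.549]
ft_force: [1.5, 0.5, -0.0]
opening: 0.897
grip_force: 0.0
```

{"op": "arm_command", "data": {
  "delta_pos": [
    [-0.06,0.12,0],
    [-0.12,0.24,0],
    [-0.16,0.36,0],
    [-0.16,0.42,0],
    [-0.16,0.42,0]
  ],
  "delta_rot": [
    [0,0,0],
    [0,0,0],
    [0,0,0],
    [0,0,0],
    [0,0,0]
  ],
  "claw": [0.1,0.1,0.1,0.1,0.1]
}}

```text
t: 25.8
eef_pos: [512.7, 67.0, 175.1]
tcp_rot: [3.141, 0.0, 2.553]
ft_force: [-0.3, 0.4, 0.2]
opening: 0.898
grip_force: 0.0
```

```bash
cat > fit.py <<'E'
from h import *
def circ(n,im,r,z,sel):
    x,y,w,h=r;m=objmask(im)[y:y+h,x:x+w]
    c=max(cv2.findContours(m,0,1)[0],key=cv2.contourArea).reshape(-1,2)+[x,y]
    Q=np.array([onz(n,p,z)[:2] for p in c if sel(p)])
    A=np.c_[2*Q,np.ones(len(Q))];s=np.linalg.lstsq(A,(Q**2).sum(1),rcond=None)[0]
    return s[:2].round(1),np.sqrt(s[2]+s[0]**2+s[1]**2).round(1),len(Q)
E
python3 - <<'E'
from fit import *
print(state()["eef_pos"])
a=read_camera("scene");b=read_camera("top")
cv2.imwrite("pics/s6.png",a[:,:,::-1]);cv2.imwrite("pics/t6.png",b[:,:,::-1])
f=lambda im,x,y,n=60,m=45:cv2.resize(im[y:y+m,x:x+n,::-1],(400,300),interpolation=cv2.INTER_CUBIC)
cv2.imwrite("pics/c9.png",np.vstack([np.hstack([f(a,240,270,80,60),f(b,354,147)]),np.hstack([f(a,142,215,),f(b,410,238,)])]))
E
```

```text
[512.65004126  66.9703131  175.11498622]
```

View pics/c9.png

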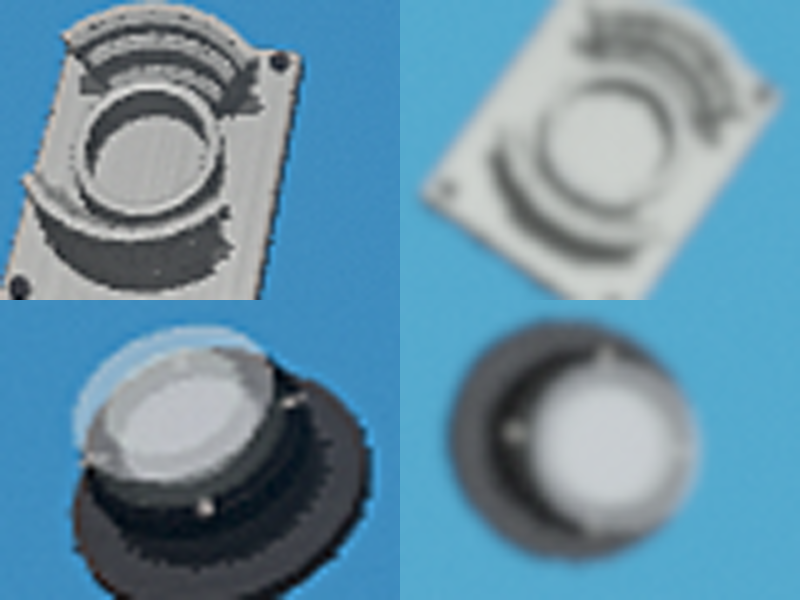

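Holder: the spacer lies on the seat, centred between the walls, in both views. Stand: the lens rim spans roughly columns 152–184 in scene, with its top at row about 218; in top its centre is about (441.2,259.0).

```bash
python3 - <<'E'
from fit import *
print("lens top",onz("top",(441.2,259.0),48).round(1))
th=np.linspace(0,6.283,200)
for cx,cy in((422,-273),):
    P=np.array([proj("scene",(cx+27.5*np.cos(t),cy+27.5*np.sin(t),48)) for t in th])
    print("pred scene rim min/max",P.min(0),P.max(0),"observed left",142+72/6.667-.43,"top",215+25/6.667-.43)
    P=np.array([proj("top",(cx+27.5*np.cos(t),cy+27.5*np.sin(t),48)) for t in th]);print(P.min(0),P.max(0),"obs right",410+300/6.667-.43)
# spacer bore/holder in top: predicted centres
print("seat spacer rim top px",proj("top",(628.2,-155.5,32)),"scene",proj("scene",(628.2,-155.5,32)))
print("obs top",354+208/6.667-.43,147+145/6.667-.43,"scene",240+149/5-.4,270+150/5-.4)
E
```

```text
lens top [ 422.5 -272.6   48. ]
pred scene rim min/max [152.61916396 217.69049688] [182.94465374 241.45746949] observed left 152.36946002699864 top 218.31981250937451
[428.74989918 246.49364394] [454.00340289 272.10335412] obs right 454.56775011249437
seat spacer rim top px [385.95819541 166.27733033] scene [268.2114792  297.88365058]
obs top 384.7684400779961 168.31891255437228 scene 269.40000000000003 299.6
```

{"op": "arm_command", "data": {
  "delta_pos": [
    [-0.02,-0.1,0],
    [-0.06,-0.24,0],
    [-0.1,-0.39,0],
    [-0.14,-0.54,0],
    [-0.18,-0.69,0]
  ],
  "delta_rot": [
    [0,0,0],
    [0,0,0],
    [0,0,0],
    [0,0,0],
    [0,0,0]
  ],
  "claw": [0.1,0.1,0.1,0.1,0.1]
}}

```text
t: 26.32
eef_pos: [467.4, -110.7, 174.5]
tcp_rot: [3.142, 0.0, 2.549]
ft_force: [1.2, 0.3, -0.2]
opening: 0.896
grip_force: 0.0
```

{"op": "arm_command", "data": {
  "delta_pos": [
    [-0.04,-0.16,0],
    [-0.09,-0.32,0],
    [-0.14,-0.48,0],
    [-0.18,-0.62,0],
    [-0.183,-0.67,0]
  ],
  "delta_rot": [
    [0,0,0],
    [0,0,0],
    [0,0,0],
    [0,0,0],
    [0,0,0]
  ],
  "claw": [0.1,0.1,0.1,0.1,0.1]
}}

```text
t: 26.73
eef_pos: [420.5, -280.7, 174.5]
tcp_rot: [-3.141, 0.001, 2.546]
ft_force: [-0.0, 0.2, 0.2]
opening: 0.9
grip_force: 0.0
```

{"op": "arm_command", "data": {
  "delta_pos": [
    [0,0,-0.1],
    [0,0,-0.22],
    [0,0,-0.34],
    [0,0,-0.44],
    [0,0,-0.46]
  ],
  "delta_rot": [
    [0,0,0],
    [0,0,0],
    [0,0,0],
    [0,0,0],
    [0,0,0]
  ],
  "claw": [0.1,0.1,0.1,0.1,0.1]
}}

```text
t: 27.15
eef_pos: [420.9, -275.3, 56.2]
tcp_rot: [3.141, -0.005, 2.549]
ft_force: [-1.2, -0.0, -0.1]
opening: 0.903
grip_force: 0.0
```

{"op": "arm_command", "data": {
  "delta_pos": [
    [0,0,0],
    [0,0,0],
    [0,0,0],
    [0,0,0],
    [0,0,0]
  ],
  "delta_rot": [
    [0,0,0],
    [0,0,0],
    [0,0,0],
    [0,0,0],
    [0,0,0]
  ],
  "claw": [0.1,0.1,0.1,0.1,0.1]
}}

```text
t: 27.57
eef_pos: [422.9, -275.8, 60.5]
tcp_rot: [-3.141, 0.002, 2.55]
ft_force: [-0.2, 0.6, -0.6]
opening: 0.904
grip_force: 0.0
```

{"op": "arm_command", "data": {
  "delta_pos": [
    [-0.003,0.011,-0.02],
    [-0.003,0.011,-0.04],
    [-0.003,0.011,-0.06],
    [-0.003,0.011,-0.075],
    [-0.003,0.011,-0.08]
  ],
  "delta_rot": [
    [0,0,0],
    [0,0,0],
    [0,0,0],
    [0,0,0],
    [0,0,0]
  ],
  "claw": [0.1,0.1,0.1,0.1,0.1]
}}

```text
t: 27.98
eef_pos: [421.5, -272.5, 38.5]
tcp_rot: [3.141, -0.001, 2.55]
ft_force: [-0.1, 0.4, 0.4]
opening: 0.899
grip_force: 0.0
```

{"op": "arm_command", "data": {
  "delta_pos": [
    [0,0,-0.008],
    [0,0,-0.014],
    [0,0,-0.014],
    [0,0,-0.014],
    [0,0,-0.014]
  ],
  "delta_rot": [
    [0,0,0],
    [0,0,0],
    [0,0,0],
    [0,0,0],
    [0,0,0]
  ],
  "claw": [0.1,0.1,0.15,0.2,0.25]
}}

```text
t: 28.4
eef_pos: [421.8, -272.8, 36.0]
tcp_rot: [3.142, 0.0, 2.55]
ft_force: [0.6, 0.9, -0.3]
opening: 0.781
grip_force: 0.0
```

{"op": "arm_command", "data": {
  "delta_pos": [
    [0,0,0],
    [0,0,0],
    [0,0,0],
    [0,0,0],
    [0,0,0]
  ],
  "delta_rot": [
    [0,0,0],
    [0,0,0],
    [0,0,0],
    [0,0,0],
    [0,0,0]
  ],
  "claw": [0.29,0.33,0.37,0.4,0.43]
}}

```text
t: 28.82
eef_pos: [421.7, -272.8, 36.0]
tcp_rot: [3.142, 0.0, 2.55]
ft_force: [-0.4, -0.1, 0.6]
opening: 0.588
grip_force: 0.3
```

{"op": "arm_command", "data": {
  "delta_pos": [
    [0,0,0],
    [0,0,0],
    [0,0,0],
    [0,0,0],
    [0,0,0]
  ],
  "delta_rot": [
    [0,0,0],
    [0,0,0],
    [0,0,0],
    [0,0,0],
    [0,0,0]
  ],
  "claw": [0.46,0.5,0.55,0.6,0.6]
}}

```text
t: 29.23
eef_pos: [421.7, -272.8, 35.9]
tcp_rot: [3.142, 0.0, 2.55]
ft_force: [-0.3, 0.0, 1.3]
opening: 0.571
grip_force: 30.0
```

{"op": "arm_command", "data": {
  "delta_pos": [
    [0,0,0.02],
    [0,0,0.1],
    [0,0,0.2],
    [0,0,0.32],
    [0,0,0.42]
  ],
  "delta_rot": [
    [0,0,0],
    [0,0,0],
    [0,0,0],
    [0,0,0],
    [0,0,0]
  ],
  "claw": [0.6,0.6,0.6,0.6,0.6]
}}

```text
t: 29.65
eef_pos: [421.6, -272.6, 142.7]
tcp_rot: [3.141, -0.0, 2.55]
ft_force: [0.2, 0.0, -0.6]
opening: 0.569
grip_force: 30.0
```

{"op": "arm_command", "data": {
  "delta_pos": [
    [0.06,0.035,0],
    [0.14,0.08,0],
    [0.23,0.13,0],
    [0.32,0.18,0],
    [0.413,0.235,0]
  ],
  "delta_rot": [
    [0,0,0],
    [0,0,0],
    [0,0,0],
    [0,0,0],
    [0,0,0]
  ],
  "claw": [0.6,0.6,0.6,0.6,0.6]
}}

```text
t: 30.07
eef_pos: [525.7, -213.4, 141.3]
tcp_rot: [3.142, -0.0, 2.55]
ft_force: [-0.4, -1.1, -1.4]
opening: 0.569
grip_force: 30.0
```

{"op": "arm_command", "data": {
  "delta_pos": [
    [0.1,0.055,0],
    [0.2,0.11,0],
    [0.3,0.17,0],
    [0.38,0.216,0],
    [0.413,0.235,0]
  ],
  "delta_rot": [
    [0,0,0],
    [0,0,0],
    [0,0,0],
    [0,0,0],
    [0,0,0]
  ],
  "claw": [0.6,0.6,0.6,0.6,0.6]
}}

```text
t: 30.48
eef_pos: [630.1, -153.5, 140.9]
tcp_rot: [3.141, 0.0, 2.552]
ft_force: [0.2, 0.5, -0.8]
opening: 0.571
grip_force: 30.0
```

{"op": "arm_command", "data": {
  "delta_pos": [
    [0,0,-0.05],
    [0,0,-0.11],
    [0,0,-0.17],
    [0,0,-0.22],
    [0,0,-0.24]
  ],
  "delta_rot": [
    [0,0,0],
    [0,0,0],
    [0,0,0],
    [0,0,0],
    [0,0,0]
  ],
  "claw": [0.6,0.6,0.6,0.6,0.6]
}}

```text
t: 30.9
eef_pos: [627.1, -155.3, 79.2]
tcp_rot: [-3.141, -0.003, 2.55]
ft_force: [-0.0, 0.7, -0.8]
opening: 0.576
grip_force: 30.0
```

{"op": "arm_command", "data": {
  "delta_pos": [
    [0,0,0],
    [0,0,0],
    [0,0,0],
    [0,0,0],
    [0,0,0]
  ],
  "delta_rot": [
    [0,0,0],
    [0,0,0],
    [0,0,0],
    [0,0,0],
    [0,0,0]
  ],
  "claw": [0.6,0.6,0.6,0.6,0.6]
}}

```text
t: 31.32
eef_pos: [628.5, -155.4, 81.6]
tcp_rot: [3.141, 0.001, 2.55]
ft_force: [0.1, -0.4, -1.6]
opening: 0.574
grip_force: 30.0
```

```bash
python3 - <<'E'
from h import *
print(state()["eef_pos"],state()["opening"],state()["grip_force"])
a=read_camera("scene")
cv2.imwrite("pics/s7.png",a[:,:,::-1])
f=lambda im,x,y:cv2.resize(im[y:y+100,x:x+100,::-1],(500,500),interpolation=cv2.INTER_CUBIC)
cv2.imwrite("pics/c10.png",np.clip(f(a,220,250)*1.3,0,255).astype(np.uint8))
E
```

```text
[ 628.47345942 -155.36662871   81.62268127] 0.5740815995962524 29.999637007713318
```

View pics/c10.png

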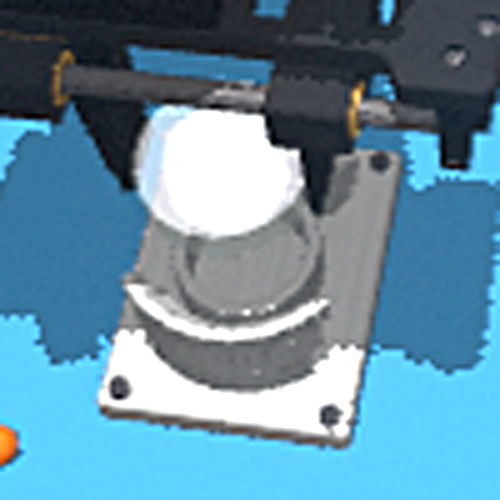

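The lens is held level over the holder (about (264,284) in scene), the spacer below at about (269,304). I'll lower it.

{"op": "arm_command", "data": {
  "delta_pos": [
    [0,0,-0.03],
    [0,0,-0.06],
    [0,0,-0.09],
    [0,0,-0.12],
    [0,0,-0.14]
  ],
  "delta_rot": [
    [0,0,0],
    [0,0,0],
    [0,0,0],
    [0,0,0],
    [0,0,0]
  ],
  "claw": [0.6,0.6,0.6,0.6,0.6]
}}

```text
t: 31.78
eef_pos: [627.8, -155.1, 44.3]
tcp_rot: [-3.141, -0.002, 2.55]
ft_force: [0.7, -0.3, -1.6]
opening: 0.572
grip_force: 30.0
```

{"op": "arm_command", "data": {
  "delta_pos": [
    [0,0,-0.009],
    [0,0,-0.018],
    [0,0,-0.027],
    [0,0,-0.036],
    [0,0,-0.042]
  ],
  "delta_rot": [
    [0,0,0],
    [0,0,0],
    [0,0,0],
    [0,0,0],
    [0,0,0]
  ],
  "claw": [0.6,0.6,0.6,0.6,0.6]
}}

```text
t: 32.2
eef_pos: [628.3, -155.3, 35.3]
tcp_rot: [3.141, 0.0, 2.55]
ft_force: [0.2, 0.1, -1.4]
opening: 0.569
grip_force: 30.0
```

{"op": "arm_command", "data": {
  "delta_pos": [
    [0,0,-0.003],
    [0,0,-0.003],
    [0,0,-0.003],
    [0,0,-0.003],
    [0,0,-0.003]
  ],
  "delta_rot": [
    [0,0,0],
    [0,0,0],
    [0,0,0],
    [0,0,0],
    [0,0,0]
  ],
  "claw": [0.6,0.6,0.6,0.6,0.6]
}}

```text
t: 32.62
eef_pos: [628.3, -155.3, 34.8]
tcp_rot: [3.141, 0.0, 2.55]
ft_force: [-0.1, -0.1, -0.3]
opening: 0.574
grip_force: 30.0
```

{"op": "arm_command", "data": {
  "delta_pos": [
    [0,0,-0.003],
    [0,0,-0.003],
    [0,0,-0.003],
    [0,0,-0.003],
    [0,0,-0.003]
  ],
  "delta_rot": [
    [0,0,0],
    [0,0,0],
    [0,0,0],
    [0,0,0],
    [0,0,0]
  ],
  "claw": [0.6,0.5,0.4,0.35,0.3]
}}

```text
t: 33.03
eef_pos: [628.3, -155.3, 33.9]
tcp_rot: [3.141, 0.0, 2.55]
ft_force: [-1.0, -0.2, -0.9]
opening: 0.667
grip_force: 0.0
```

{"op": "arm_command", "data": {
  "delta_pos": [
    [0,0,0],
    [0,0,0.02],
    [0,0,0.1],
    [0,0,0.22],
    [0,0,0.36]
  ],
  "delta_rot": [
    [0,0,0],
    [0,0,0],
    [0,0,0],
    [0,0,0],
    [0,0,0]
  ],
  "claw": [0.25,0.25,0.25,0.25,0.25]
}}

```text
t: 33.45
eef_pos: [627.4, -155.0, 123.9]
tcp_rot: [-3.141, -0.003, 2.55]
ft_force: [0.9, -0.2, 0.6]
opening: 0.754
grip_force: 0.0
```

{"op": "arm_command", "data": {
  "delta_pos": [
    [-0.02,0.02,0.14],
    [-0.08,0.08,0.2],
    [-0.16,0.2,0.2],
    [-0.24,0.32,0.2],
    [-0.3,0.46,0.2]
  ],
  "delta_rot": [
    [0,0,0],
    [0,0,0],
    [0,0,0],
    [0,0,0],
    [0,0,0]
  ],
  "claw": [0.2,0.1,0.1,0.1,0.1]
}}

```text
t: 33.87
eef_pos: [551.8, -39.8, 174.7]
tcp_rot: [3.141, 0.001, 2.549]
ft_force: [1.6, -0.3, -0.1]
opening: 0.893
grip_force: 0.0
```

{"op": "arm_command", "data": {
  "delta_pos": [
    [-0.06,0.12,0],
    [-0.12,0.24,0],
    [-0.16,0.36,0],
    [-0.16,0.42,0],
    [-0.16,0.42,0]
  ],
  "delta_rot": [
    [0,0,0],
    [0,0,0],
    [0,0,0],
    [0,0,0],
    [0,0,0]
  ],
  "claw": [0.1,0.1,0.1,0.1,0.1]
}}

```text
t: 34.28
eef_pos: [512.7, 67.2, 174.6]
tcp_rot: [3.141, 0.0, 2.553]
ft_force: [0.3, 0.6, -0.1]
opening: 0.901
grip_force: 0.0
```

```bash
python3 - <<'E'
from fit import *
print(state()["eef_pos"])
a=read_camera("scene");b=read_camera("top")
cv2.imwrite("pics/s8.png",a[:,:,::-1]);cv2.imwrite("pics/t8.png",b[:,:,::-1])
f=lambda im,x,y,n=60,m=45:cv2.resize(im[y:y+m,x:x+n,::-1],(400,300),interpolation=cv2.INTER_CUBIC)
g=lambda x:np.clip(x*1.8,0,255).astype(np.uint8)
cv2.imwrite("pics/c11.png",np.vstack([np.hstack([f(a,240,270,80,60),f(b,354,147)]),np.hstack([g(f(a,147,220,)),g(f(b,408,237,))])]))
th=np.linspace(0,6.283,200)
for n in("scene","top"):
    P=np.array([proj(n,(422+31*np.cos(t),-273+31*np.sin(t),34)) for t in th]);print(n,"pred ring",P.min(0).round(1),P.max(0).round(1))
    P=np.array([proj(n,(422+23*np.cos(t),-273+23*np.sin(t),34)) for t in th]);print(n,"pred bore",P.min(0).round(1),P.max(0).round(1))
E
```

```text
[512.68777383  67.20410798 174.63191266]
scene pred ring [153.3 220.7] [186.9 247.4]
scene pred bore [157.7 224. ] [182.6 243.7]
top pred ring [425.1 244.9] [453.1 273.2]
top pred bore [428.8 248.5] [449.5 269.5]
```

View pics/c11.png

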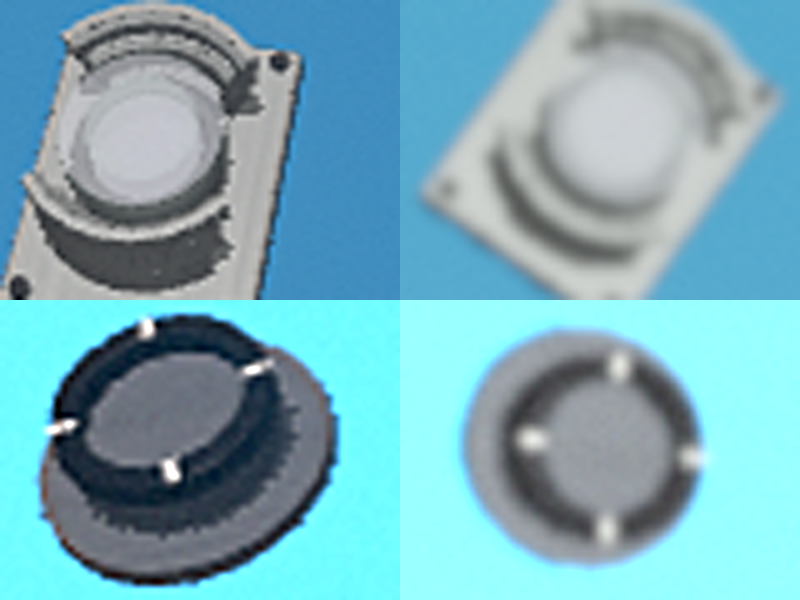

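Holder: the lens lies level and centred on the spacer. Stand: the ring's four slots average (170.4,234.3) in scene and (439.4,258.9) in top, matching the ring at (422,−273). I'll fetch it.

{"op": "arm_command", "data": {
  "delta_pos": [
    [-0.02,-0.1,0],
    [-0.06,-0.24,0],
    [-0.1,-0.39,0],
    [-0.14,-0.54,0],
    [-0.18,-0.69,0]
  ],
  "delta_rot": [
    [0,0,0],
    [0,0,0],
    [0,0,0],
    [0,0,0],
    [0,0,0]
  ],
  "claw": [0.1,0.1,0.1,0.1,0.1]
}}

```text
t: 34.8
eef_pos: [467.4, -110.5, 174.0]
tcp_rot: [-3.142, 0.0, 2.549]
ft_force: [1.9, -0.1, -0.2]
opening: 0.901
grip_force: 0.0
```

{"op": "arm_command", "data": {
  "delta_pos": [
    [-0.04,-0.16,0],
    [-0.09,-0.32,0],
    [-0.14,-0.48,0],
    [-0.18,-0.62,0],
    [-0.184,-0.66,0]
  ],
  "delta_rot": [
    [0,0,0],
    [0,0,0],
    [0,0,0],
    [0,0,0],
    [0,0,0]
  ],
  "claw": [0.1,0.1,0.1,0.05,0.05]
}}

```text
t: 35.22
eef_pos: [420.3, -278.2, 174.0]
tcp_rot: [-3.141, 0.001, 2.546]
ft_force: [-0.5, -0.1, 0.3]
opening: 0.942
grip_force: 0.0
```

{"op": "arm_command", "data": {
  "delta_pos": [
    [0,0,-0.1],
    [0,0,-0.22],
    [0,0,-0.34],
    [0,0,-0.44],
    [0,0,-0.48]
  ],
  "delta_rot": [
    [0,0,0],
    [0,0,0],
    [0,0,0],
    [0,0,0],
    [0,0,0]
  ],
  "claw": [0.05,0.05,0.05,0.05,0.05]
}}

```text
t: 35.63
eef_pos: [421.0, -272.8, 51.2]
tcp_rot: [3.141, -0.004, 2.549]
ft_force: [0.3, -1.1, -0.3]
opening: 0.95
grip_force: 0.0
```

{"op": "arm_command", "data": {
  "delta_pos": [
    [0,0,0],
    [0,0,0],
    [0,0,0],
    [0,0,0],
    [0,0,0]
  ],
  "delta_rot": [
    [0,0,0],
    [0,0,0],
    [0,0,0],
    [0,0,0],
    [0,0,0]
  ],
  "claw": [0.05,0.05,0.05,0.05,0.05]
}}

```text
t: 36.05
eef_pos: [422.7, -273.1, 55.1]
tcp_rot: [-3.141, 0.002, 2.55]
ft_force: [0.1, 0.3, 0.6]
opening: 0.947
grip_force: 0.0
```

{"op": "arm_command", "data": {
  "delta_pos": [
    [-0.002,0,-0.03],
    [-0.002,0,-0.06],
    [-0.002,0,-0.09],
    [-0.002,0,-0.12],
    [-0.002,0,-0.13]
  ],
  "delta_rot": [
    [0,0,0],
    [0,0,0],
    [0,0,0],
    [0,0,0],
    [0,0,0]
  ],
  "claw": [0.05,0.05,0.05,0.05,0.05]
}}

```text
t: 36.47
eef_pos: [421.3, -272.4, 19.9]
tcp_rot: [3.141, -0.002, 2.55]
ft_force: [0.2, 0.4, -0.3]
opening: 0.952
grip_force: 0.0
```

{"op": "arm_command", "data": {
  "delta_pos": [
    [0,0,-0.008],
    [0,0,-0.01],
    [0,0,-0.01],
    [0,0,-0.01],
    [0,0,-0.01]
  ],
  "delta_rot": [
    [0,0,0],
    [0,0,0],
    [0,0,0],
    [0,0,0],
    [0,0,0]
  ],
  "claw": [0.05,0.1,0.14,0.18,0.22]
}}

```text
t: 36.88
eef_pos: [421.9, -272.9, 19.2]
tcp_rot: [3.142, 0.001, 2.55]
ft_force: [0.2, 0.1, 0.2]
opening: 0.806
grip_force: 0.0
```

{"op": "arm_command", "data": {
  "delta_pos": [
    [0,0,0],
    [0,0,0],
    [0,0,0],
    [0,0,0],
    [0,0,0]
  ],
  "delta_rot": [
    [0,0,0],
    [0,0,0],
    [0,0,0],
    [0,0,0],
    [0,0,0]
  ],
  "claw": [0.25,0.28,0.31,0.34,0.37]
}}

```text
t: 37.3
eef_pos: [421.8, -272.8, 19.0]
tcp_rot: [3.141, 0.0, 2.55]
ft_force: [0.8, 1.0, 0.0]
opening: 0.643
grip_force: 30.0
```

{"op": "arm_command", "data": {
  "delta_pos": [
    [0,0,0],
    [0,0,0],
    [0,0,0],
    [0,0,0],
    [0,0,0]
  ],
  "delta_rot": [
    [0,0,0],
    [0,0,0],
    [0,0,0],
    [0,0,0],
    [0,0,0]
  ],
  "claw": [0.42,0.5,0.5,0.5,0.5]
}}

```text
t: 37.72
eef_pos: [421.8, -272.8, 19.0]
tcp_rot: [3.142, 0.0, 2.55]
ft_force: [-0.6, 0.3, 2.2]
opening: 0.646
grip_force: 30.0
```

{"op": "arm_command", "data": {
  "delta_pos": [
    [0,0,0.02],
    [0,0,0.12],
    [0,0,0.24],
    [0,0,0.36],
    [0,0,0.48]
  ],
  "delta_rot": [
    [0,0,0],
    [0,0,0],
    [0,0,0],
    [0,0,0],
    [0,0,0]
  ],
  "claw": [0.5,0.5,0.5,0.5,0.5]
}}

```text
t: 38.13
eef_pos: [421.4, -272.5, 140.4]
tcp_rot: [3.141, -0.001, 2.55]
ft_force: [0.8, 0.4, -1.0]
opening: 0.647
grip_force: 30.0
```

{"op": "arm_command", "data": {
  "delta_pos": [
    [0.06,0.035,0],
    [0.14,0.08,0],
    [0.23,0.13,0],
    [0.32,0.18,0],
    [0.413,0.235,0]
  ],
  "delta_rot": [
    [0,0,0],
    [0,0,0],
    [0,0,0],
    [0,0,0],
    [0,0,0]
  ],
  "claw": [0.5,0.5,0.5,0.5,0.5]
}}

```text
t: 38.55
eef_pos: [525.8, -213.4, 139.3]
tcp_rot: [3.142, 0.0, 2.55]
ft_force: [0.2, -0.5, 1.4]
opening: 0.646
grip_force: 30.0
```

{"op": "arm_command", "data": {
  "delta_pos": [
    [0.1,0.055,0],
    [0.2,0.11,0],
    [0.3,0.17,0],
    [0.38,0.216,0],
    [0.413,0.235,0]
  ],
  "delta_rot": [
    [0,0,0],
    [0,0,0],
    [0,0,0],
    [0,0,0],
    [0,0,0]
  ],
  "claw": [0.5,0.5,0.5,0.5,0.5]
}}

```text
t: 38.97
eef_pos: [630.1, -153.6, 138.9]
tcp_rot: [3.141, 0.0, 2.552]
ft_force: [-0.2, -0.8, -0.5]
opening: 0.648
grip_force: 30.0
```

{"op": "arm_command", "data": {
  "delta_pos": [
    [0,0,-0.05],
    [0,0,-0.11],
    [0,0,-0.17],
    [0,0,-0.22],
    [0,0,-0.24]
  ],
  "delta_rot": [
    [0,0,0],
    [0,0,0],
    [0,0,0],
    [0,0,0],
    [0,0,0]
  ],
  "claw": [0.5,0.5,0.5,0.5,0.5]
}}

```text
t: 39.38
eef_pos: [627.1, -155.3, 77.2]
tcp_rot: [-3.141, -0.002, 2.55]
ft_force: [0.7, -0.4, -1.0]
opening: 0.647
grip_force: 30.0
```

{"op": "arm_command", "data": {
  "delta_pos": [
    [0,0,0],
    [0,0,0],
    [0,0,0],
    [0,0,0],
    [0,0,0]
  ],
  "delta_rot": [
    [0,0,0],
    [0,0,0],
    [0,0,0],
    [0,0,0],
    [0,0,0]
  ],
  "claw": [0.5,0.5,0.5,0.5,0.5]
}}

```text
t: 39.8
eef_pos: [628.5, -155.4, 79.6]
tcp_rot: [3.141, 0.001, 2.55]
ft_force: [0.1, 0.4, -0.5]
opening: 0.646
grip_force: 30.0
```

{"op": "arm_command", "data": {
  "delta_pos": [
    [0,0,-0.02],
    [0,0,-0.05],
    [0,0,-0.08],
    [0,0,-0.1],
    [0,0,-0.11]
  ],
  "delta_rot": [
    [0,0,0],
    [0,0,0],
    [0,0,0],
    [0,0,0],
    [0,0,0]
  ],
  "claw": [0.5,0.5,0.5,0.5,0.5]
}}

```text
t: 40.22
eef_pos: [627.7, -155.1, 50.0]
tcp_rot: [-3.141, -0.002, 2.55]
ft_force: [0.5, -0.6, 0.1]
opening: 0.651
grip_force: 30.0
```

{"op": "arm_command", "data": {
  "delta_pos": [
    [0,0,-0.008],
    [0,0,-0.016],
    [0,0,-0.024],
    [0,0,-0.032],
    [0,0,-0.038]
  ],
  "delta_rot": [
    [0,0,0],
    [0,0,0],
    [0,0,0],
    [0,0,0],
    [0,0,0]
  ],
  "claw": [0.5,0.5,0.5,0.5,0.5]
}}

```text
t: 40.63
eef_pos: [628.3, -155.2, 41.8]
tcp_rot: [3.141, 0.0, 2.55]
ft_force: [-0.1, -0.5, -0.6]
opening: 0.645
grip_force: 30.0
```

{"op": "arm_command", "data": {
  "delta_pos": [
    [0,0,-0.002],
    [0,0,-0.002],
    [0,0,-0.002],
    [0,0,-0.002],
    [0,0,-0.002]
  ],
  "delta_rot": [
    [0,0,0],
    [0,0,0],
    [0,0,0],
    [0,0,0],
    [0,0,0]
  ],
  "claw": [0.5,0.5,0.5,0.5,0.5]
}}

```text
t: 41.05
eef_pos: [628.3, -155.3, 41.6]
tcp_rot: [3.141, 0.0, 2.55]
ft_force: [-0.8, -0.7, -1.3]
opening: 0.649
grip_force: 30.0
```

Underside is at about 46.6 mm, so I'll lower slightly, release, and back off to look.

{"op": "arm_command", "data": {
  "delta_pos": [
    [0,0,-0.003],
    [0,0,-0.003],
    [0,0,-0.003],
    [0,0,-0.003],
    [0,0,-0.003]
  ],
  "delta_rot": [
    [0,0,0],
    [0,0,0],
    [0,0,0],
    [0,0,0],
    [0,0,0]
  ],
  "claw": [0.5,0.5,0.35,0.25,0.2]
}}

```text
t: 41.47
eef_pos: [628.2, -155.3, 40.6]
tcp_rot: [3.142, -0.0, 2.55]
ft_force: [0.4, 0.7, -0.2]
opening: 0.736
grip_force: 0.0
```

{"op": "arm_command", "data": {
  "delta_pos": [
    [0,0,0],
    [0,0,0.02],
    [0,0,0.1],
    [0,0,0.22],
    [0,0,0.36]
  ],
  "delta_rot": [
    [0,0,0],
    [0,0,0],
    [0,0,0],
    [0,0,0],
    [0,0,0]
  ],
  "claw": [0.15,0.15,0.15,0.15,0.15]
}}

```text
t: 41.88
eef_pos: [627.4, -155.0, 130.5]
tcp_rot: [-3.141, -0.003, 2.55]
ft_force: [0.8, -0.8, 0.4]
opening: 0.849
grip_force: 0.0
```

{"op": "arm_command", "data": {
  "delta_pos": [
    [-0.02,0.02,0.14],
    [-0.08,0.08,0.2],
    [-0.16,0.2,0.2],
    [-0.24,0.32,0.2],
    [-0.3,0.46,0.2]
  ],
  "delta_rot": [
    [0,0,0],
    [0,0,0],
    [0,0,0],
    [0,0,0],
    [0,0,0]
  ],
  "claw": [0.2,0.1,0.1,0.1,0.1]
}}

```text
t: 42.3
eef_pos: [551.7, -39.8, 181.3]
tcp_rot: [3.141, 0.001, 2.549]
ft_force: [1.2, 0.8, 0.2]
opening: 0.896
grip_force: 0.0
```

{"op": "arm_command", "data": {
  "delta_pos": [
    [-0.06,0.0,0.1],
    [-0.12,0.0,0.2],
    [-0.16,0.0,0.3],
    [-0.2,0,0.4],
    [-0.2,0.0,0.4]
  ],
  "delta_rot": [
    [0,0,0],
    [0,0,0],
    [0,0,0],
    [0,0,0],
    [0,0,0]
  ],
  "claw": [0.1,0.1,0.1,0.1,0.1]
}}

```text
t: 42.72
eef_pos: [503.2, -40.2, 285.5]
tcp_rot: [3.139, 0.006, 2.55]
ft_force: [-0.5, 0.1, 0.3]
opening: 0.897
grip_force: 0.0
```

```bash
python3 - <<'E'
from h import *
print(state()["eef_pos"])
a=read_camera("scene");b=read_camera("top")
f=lambda im,x,y,n=60,m=45:cv2.resize(im[y:y+m,x:x+n,::-1],(400,300),interpolation=cv2.INTER_CUBIC)
cv2.imwrite("pics/c12.png",np.vstack([np.hstack([f(a,240,270,80,60),f(b,354,147)]),np.hstack([f(a,362,122,80,60),f(b,160,215,80,84)])]))
E
```

```text
[503.15898518 -40.23663188 285.46970998]
```

View pics/c12.png

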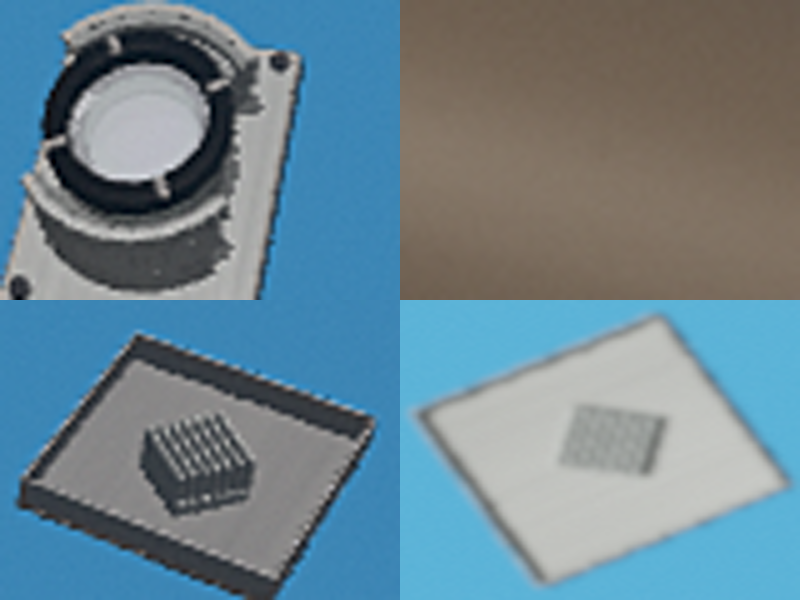

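The black ring lies level between the holder walls (centre about (268,295) in scene). The heat sink stands in the middle of the dish in both views, about (401,155) and (202,255). Handing in.

```bash
python3 -c "
from cell import *
print(job_done())"
```

```text
the job is handed in; nothing more can be done
None
```

I handed the job in at about 43 s of the 128 s allowed. The heat sink is in the dish, the board is on its rest, and the spacer, lens and ring are stacked level in the holder; I never moved near the finished unit, and no verdict came back from the judge.

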